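Photograph test pieces on a sloping rest with a concentric lamp dial

ROBOT

A 6-joint arm with a two-finger parallel gripper is mounted at the origin on the work surface; the furniture and walls round the work are solid. World frame = base frame: x ahead of the robot, y to its left, z up, the work surface at z = 0. Lengths are in m, angles in rad, forces in N, time in s.
With the tool pointing down it reaches from about 0.3 to 0.875 m from the base axis. Payload 6.4 kg.
Tool frame: the origin (TCP) lies midway between the tips of the shut fingers; the grasp point (between the pads) lies 19 mm behind it; z points along the fingers, y is the line along which they close (so a half turn about z gives the same grasp; the last joint's range is limited). The gripper opens to 85 mm and grips with 20 to 120 N. Pads are 22 mm wide; open, the fingers measure 114 mm over their backs; the gripper's body (76 mm by 85 mm) begins 54 mm behind the grasp point. The pads swing forward as they close: fully open they stand 13 mm farther back than shut.
Start: joints at [0.912, 0.181, 1.607, -0, 1.354, -0.206], TCP at [0.252, 0.517, 0.231] pointing down, gripper open.
Joint ranges: [-2.99, 2.99], [-0.89, 2.07], [0.3, 2.58], [-1.14, 4.28], [0, 2.63], [-3.12, 3.12]. Speed limits (rad/s): [2.57, 2.57, 3.01, 3.14, 3.14, 3.14].

INTERFACE

Orientations are given as a unit quaternion [w, x, y, z].
In Python, from bench import ctrl gives the robot as it stands.
- The arm moves only by the tool send_rows, never from a script. Its argument "motion" is a list of rows, each a list of 7 numbers: the turn, a rotation vector about the tool's x, y, z in degrees, then the shift along the tool's x, y, z in mm, then the closure, from -1 (fully open) to 1 (shut). In form: [[rx, ry, rz, tx, ty, tz, grip], ...]. A call has exactly 10 rows; each row shifts and turns the commanded pose from where the row before left it, along the tool's axes as they then stand; what a row does not reach is not made up. A row lasts 1/10 s, in which the tool goes at most 50 mm and 8.59 degrees, less where a joint would pass 70% of its speed; a pose out of reach is approached as far as the arm can. A call is refused whole if a number of a shift passes 50 or a number of a turn 8.59, either way. A call with a gripper value outside its range is refused whole. The fingers move at their own pace and stop on an object; the grip force is fixed at half the most. Time passes only in rows, so rows that do not move let the fingers close, or fill a call up. It gives the time, the measured TCP pose, the force, the opening and the grip force at its end, in the units of the state.
- ctrl.get_obs(): the state, without advancing time (a new reading comes with each control period).
- ctrl.camera(name): name is "scene" or "side" or "wrist"; returns a dict with "color" (480x640x3 uint8, red, green, blue), "z_map" (480x640 float32, m along the optical axis (not along the pixel's ray), 0 where there is no reading), "mtx" (3x3 intrinsics, pixels), "k1" (the pictures are not rectified: a ray, as slopes to the right and down, at radius r is drawn at 1 + k1 r^2 times it, then the intrinsics apply), "extrinsics" (4x4, takes a point from camera to world coordinates); the wrist camera has in their place "hand_eye" (4x4, takes a point from camera to tool coordinates, whose origin is the TCP and whose axes are the flange's). Camera axes: x right, y down, z forward; pixel columns grow to the right and rows downward; lengths in m; the calibration is good to about 2 mm. A picture is of the moment at which its call begins: read the wrist's pose just before it.
- ctrl.hand_in(): hands the job in; it is judged then, once.
The state is a dict: "time_s": time; "q": joint angles; "dq": joint speeds; "joint_efforts": joint torques, N m; "eef_pos": TCP position; "eef_rot": TCP orientation; "wrist_force": force on the tool from outside, world axes, zero at the start; "torque": the same for the moment, N m; "opening": opening from 0.0 (shut) to 1.0 (fully open); "grasp_force": force on a finger pad.
Only numpy, scipy, OpenCV 4.12 (cv2) and the standard library are available. Lean on these libraries where they do the work, as an engineer would, in place of code of your own. Each camera call takes 0.05 s, during which the arm holds its last target. There are 200 camera calls.

TASK

Lay every test piece from the plywood board lengthwise up the sloping photo rest, each flat on the deck with its lower end resting against the ledge and none on top of another, and turn the lamp up with the small inner knob of the dial until its pointer lines up with the rib on the ring round it; with all that so, press the shutter button fully in. Afterwards turn the lamp off (the knob back anticlockwise to its stop) and lay all the pieces flat on the board again, side by side. Never turn the outer preset ring, and leave the other things on the table where they are.

Things in the scene. Friction and masses are not known exactly. Their poses are not given: they have to be found in the camera images.
- offcut_0: Test piece: the widest, longest light hardwood bar; 45 mm wide (its x), 160 mm long (its y), 19 mm high (z); origin at the centre of its underside (either broad face may lie down). Starts on the board, lengthwise along the board's x; absent in some runs
- offcut_2: Test piece: slim flat hardwood bar; 28 mm wide (its x), 120 mm long (its y), 18 mm high (z); origin at the centre of its underside (either broad face may lie down). Starts on the board, lengthwise along the board's x; absent in some runs
- offcut_5: Test piece: slim, slightly wider hardwood bar; 32 mm wide (its x), 120 mm long (its y), 20 mm high (z); origin at the centre of its underside (either broad face may lie down). Starts on the board, lengthwise along the board's x; absent in some runs
- offcut_2b: Test piece: second slim flat hardwood bar; 28 mm wide (its x), 120 mm long (its y), 18 mm high (z); origin at the centre of its underside (either broad face may lie down). Starts on the board, lengthwise along the board's x; absent in some runs
- board: Fixed plywood batch board flat on the table, 200 mm (its x) by 265 mm (its y), 6 mm thick, with up to 3 test pieces lying side by side at least 55 mm apart (centre lines); origin at the centre of its underside, top at z = 6 mm
- deck: White deck (fixed), rising 16 degrees away from the robot. Origin on its surface at the middle of the ledge's inner face, 22 mm above the table; x runs up the slope (0 to 170 mm), y along the ledge to the left, z out of the deck. Ledge (x = -10 to 0) 12 mm proud, side cheeks (inner faces at y = -119, +119) 5 mm proud. A piece stays where it is let go (friction outdoes the slope), so it has to be set down against the ledge; room for 3 pieces 70 mm apart
- lamp_knob (a joint): Inner lamp knob, rad: 0 = off, at its stop; grows clockwise seen from above, to 2.7; stays where left (friction 0.035 N m). Black bar grip standing 12 mm wide, 32 mm long, its lowest 4 mm a round 30 mm skirt, on a vertical axis; it turns about that axis at knob_top
- preset_ring (a joint): Outer preset ring round the knob, rad: same axis, zero and sense as lamp_knob, so the pointer is lined up when both joints read the same. Aluminium, 64 mm across, flat top 1 mm below the knob's skirt, 35 mm below knob_top; turns very easily (0.012 N m). Stands anywhere from 1.1 to 2.3 at the start and must stay there
- knob_top (a point): Centre of the top of the knob's bar, on the dial axis, 79 mm above the table; the bar reaches from here down 30 mm, the ring's top lies 35 mm below and its rib 31 mm below. Its x axis runs along the bar, away from the pointer
- knob_pointer (a point): Tip of the pointer at the foot of the knob's bar, 21 mm from the dial axis; the white line on top of the bar is at the same end
- ring_rib (a point): Top of the black rib on the preset ring, 5 mm wide, 26.5 mm from the dial axis; its x axis points to the dial axis
- shutter (a joint): Shutter button travel, m: 0 = out, 0.005 = fully in; springs back, about 5 N to press fully
- shutter_top (a point): Centre of the top of the round 28 mm button, 51 mm above the table, 90 mm from the dial axis on the same fixed grey control box (180 x 100 mm, top 30 mm above the table)
- wax_tin: Bystander: round flat tin, 71 mm across, 25 mm high; origin under its centre
- tape_measure: Bystander: tape measure standing up, 35 x 87 x 64 mm; origin under its centre

How it is judged:
On the way, in this order (a step that is already met when the one before it is completed fails the run):
1. the inner knob's pointer is lined up with the rib on the ring (y of knob_pointer in the frame of ring_rib between -0.0038 and 0.0038 m and x of knob_pointer in the frame of ring_rib below 0.02 m), for 0.3 s.
2. the shutter is pressed in while every piece rests on the deck against the ledge and the pointer is lined up (all of step 1 and value of joint shutter above 0.004 m and x of offcut_0 in the frame of deck between 0.076 and 0.086 m and (z of offcut_0 in the frame of deck between -0.005 and 0.005 m or (z of offcut_0 in the frame of deck between 0.014 and 0.024 m and angle between offcut_0's own z axis and vertical above 2 rad)) and y of offcut_0 in the frame of deck between -0.0995 and 0.0995 m and angle between the y axis of each of offcut_0, offcut_2, offcut_5, offcut_2b and the x axis of deck, either way round below 0.14 rad and x of offcut_2 in the frame of deck between 0.056 and 0.066 m and (z of offcut_2 in the frame of deck between -0.005 and 0.005 m or (z of offcut_2 in the frame of deck between 0.013 and 0.023 m and angle between offcut_2's own z axis and vertical above 2 rad)) and y of offcut_2 in the frame of deck between -0.108 and 0.108 m and x of offcut_5 in the frame of deck between 0.056 and 0.066 m and (z of offcut_5 in the frame of deck between -0.005 and 0.005 m or (z of offcut_5 in the frame of deck between 0.015 and 0.025 m and angle between offcut_5's own z axis and vertical above 2 rad)) and y of offcut_5 in the frame of deck between -0.106 and 0.106 m and x of offcut_2b in the frame of deck between 0.056 and 0.066 m and (z of offcut_2b in the frame of deck between -0.005 and 0.005 m or (z of offcut_2b in the frame of deck between 0.013 and 0.023 m and angle between offcut_2b's own z axis and vertical above 2 rad)) and y of offcut_2b in the frame of deck between -0.108 and 0.108 m), for 0.05 s.
3. the lamp is turned off (value of joint lamp_knob below 0.12 rad), for 0.2 s.
At the end, for the whole second after the job is handed in: Photo taken with pointer within 10 degrees of the rib and each piece flat, within 8 degrees of straight up the slope, low end within 6 mm of the ledge; then knob within 0.12 rad of its stop and each piece flat and still on the board, centre 30 mm in from its near and far edges (value of joint lamp_knob below 0.12 rad and x of offcut_0 in the frame of board between -0.07 and 0.07 m and y of offcut_0 in the frame of board between -0.13 and 0.13 m and (z of offcut_0 in the frame of board between 0.001 and 0.011 m or (z of offcut_0 in the frame of board between 0.02 and 0.03 m and angle between offcut_0's own z axis and vertical above 2 rad)) and angle between the z axis of each of offcut_0, offcut_2, offcut_5, offcut_2b and the z axis of board, either way round below 0.1 rad and linear speed of each of offcut_0, offcut_2, offcut_5, offcut_2b below 0.02 m/s and x of offcut_2 in the frame of board between -0.07 and 0.07 m and y of offcut_2 in the frame of board between -0.13 and 0.13 m and (z of offcut_2 in the frame of board between 0.001 and 0.011 m or (z of offcut_2 in the frame of board between 0.019 and 0.029 m and angle between offcut_2's own z axis and vertical above 2 rad)) and x of offcut_5 in the frame of board between -0.07 and 0.07 m and y of offcut_5 in the frame of board between -0.13 and 0.13 m and (z of offcut_5 in the frame of board between 0.001 and 0.011 m or (z of offcut_5 in the frame of board between 0.021 and 0.031 m and angle between offcut_5's own z axis and vertical above 2 rad)) and x of offcut_2b in the frame of board between -0.07 and 0.07 m and y of offcut_2b in the frame of board between -0.13 and 0.13 m and (z of offcut_2b in the frame of board between 0.001 and 0.011 m or (z of offcut_2b in the frame of board between 0.019 and 0.029 m and angle between offcut_2b's own z axis and vertical above 2 rad))); the robot touches nothing.
It fails at once if the outer preset ring is turned (its rib moved more than 4 mm) (distance of ring_rib from where it was at the start of the episode above 0.004 m).
It fails at once if a bystander is shoved more than 40 mm (distance of any of wax_tin, tape_measure from where it was at the start of the episode above 0.04 m).
Of offcut_0, offcut_2, offcut_5, offcut_2b only 2 to 3 are there at a start; the rules pass over those that are not, and their reading is None.
At some moment in a run one of offcut_0, offcut_2, offcut_5, offcut_2b may be knocked a few centimetres aside while the robot is not near it.
Once in a run the grip may slacken for a moment while it holds something.
It also fails if it takes over 210 s, if anything falls off the work surface, if the arm or the gripper's body presses on something with over 40 N, if the wrist force passes 120 N, or if a joint passes its speed limit or range.

## Working session

There is one attempt and no reset: what is moved stays moved. The work goes in short steps, Python scripts to look and compute and a tool call to move; the robot and the scene stay as the last step left them, time stands still between calls to the robot, and variables do not carry over. Pictures are saved under pics/ and viewed, at most 14 in all, crops included, and the job is handed in when it is done.

Besides the shell and the picture viewer there is one more tool, called after ">>>" by a JSON object that holds its "op" and its "data". send_rows: Moves the arm, as the interface text tells. Its arguments: {"type":"object","properties":{"motion":{"type":"array","items":{"type":"array","items":{"type":"number"}}}},"required":["motion"]}

```bash
mkdir -p pics; ls; cat > h.py <<'E'
import numpy as np, cv2
from bench import ctrl
from scipy.spatial.transform import Rotation as R
def tool():
    o=ctrl.get_obs(); w,x,y,z=o["eef_rot"]
    T=np.eye(4); T[:3,:3]=R.from_quat([x,y,z,w]).as_matrix(); T[:3,3]=o["eef_pos"]; return T
def cam(n):
    T=tool(); c=ctrl.camera(n)
    c["X"]=c["extrinsics"] if n!="wrist" else T@c["hand_eye"]
    return c
def rays(c,uv):
    uv=np.asarray(uv,float).reshape(-1,2);K=c["mtx"]
    p=cv2.undistortPoints(uv[:,None],K,np.array([c["k1"],0,0,0.]))[:,0]
    return np.c_[p,np.ones(len(p))]
def plane(c,uv,z):  # cast on world z
    d=rays(c,uv)@c["X"][:3,:3].T; o=c["X"][:3,3]
    return o+d*((z-o[2])/d[:,2])[:,None]
def cloud(c):
    v,u=np.mgrid[:480,:640]; d=rays(c,np.c_[u.ravel(),v.ravel()])*c["z_map"].reshape(-1,1)
    return (d@c["X"][:3,:3].T+c["X"][:3,3]).reshape(480,640,3)
def save(c,n): cv2.imwrite(f"pics/{n}.png",c["color"][...,::-1])
E
python3 - <<'E'
from h import *
for n in("scene","side"):
    c=cam(n);save(c,n+"0");np.savez(n+"0.npz",**c);print(n,c["X"].round(3).tolist(),c["mtx"].tolist(),c["k1"])
print(ctrl.get_obs())
print(ctrl.camera("wrist")["hand_eye"])
E
```

```text
pics
scene [[-0.89, -0.252, 0.38, 0.01], [-0.456, 0.489, -0.744, 0.944], [0.002, -0.835, -0.55, 0.748], [0.0, 0.0, 0.0, 1.0]] [[525.4434547238565, 0.0, 323.6186275689345], [0.0, 525.4434547238565, 237.78948732913548], [0.0, 0.0, 1.0]] -0.024210251217041533
side [[-0.036, 0.822, -0.568, 1.227], [0.999, 0.031, -0.02, 0.071], [0.001, -0.568, -0.823, 1.141], [0.0, 0.0, 0.0, 1.0]] [[547.1721777574031, 0.0, 319.85467511604315], [0.0, 547.1721777574031, 236.19673409558771], [0.0, 0.0, 1.0]] 0.051551026983932116
{'time_s': 0.1, 'q': array([ 9.11663900e-01,  1.81476196e-01,  1.60792450e+00, -1.01609345e-05,
        1.35378820e+00, -2.06284032e-01]), 'dq': array([-0.00163996, -0.00109729, -0.00256074,  0.00092928,  0.00018203,
        0.00078209]), 'joint_efforts': array([ 1.24843908e-03, -4.45876586e+01, -3.52242279e+01, -1.83482548e-04,
        4.00533216e-03, -3.58458419e-05]), 'eef_pos': array([0.25124358, 0.51664718, 0.23046096]), 'eef_rot': array([-3.30172309e-04,  2.24493293e-01,  9.74475307e-01, -7.26638210e-04]), 'wrist_force': array([0.02255526, 0.08214455, 0.70582079]), 'torque': array([ 0.04510015, -0.01551924, -0.05717902]), 'grasp_force': 0.0, 'opening': 1.0028818963769468}
[[-6.89379085e-04 -9.57543459e-01 -2.88288135e-01  7.38310448e-02]
 [ 9.99999511e-01 -8.64718795e-04  4.80862935e-04 -2.66674493e-04]
 [-7.09735327e-04 -2.88287662e-01  9.57543586e-01 -1.42865334e-01]
 [ 0.00000000e+00  0.00000000e+00  0.00000000e+00  1.00000000e+00]]
```

View pics/scene0.png

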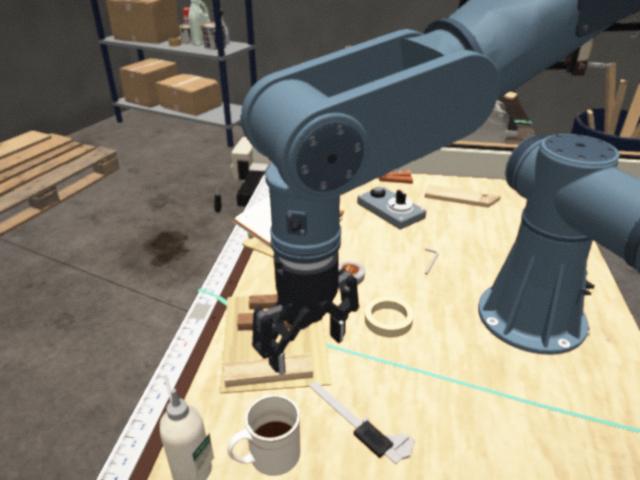

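View pics/side0.png

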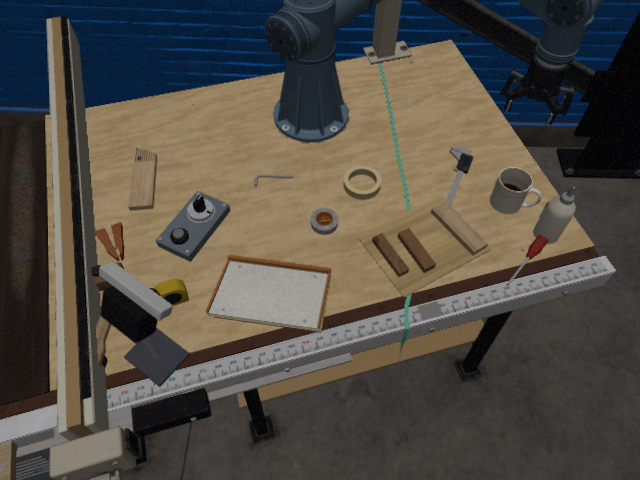

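The side view shows everything: board with two dark slim bars (390,254), (416,249) and one light long bar (460,226). The deck is at (272,292), the control box at (193,224) with knob (199,203) and button (179,236), and the tape measure at (170,290). The tin is probably (323,220). The scene view shows the gripper above the board.

```bash
python3 - <<'E'
from h import *
c=dict(np.load("side0.npz"));c["k1"]=float(c["k1"]);P=cloud(c)
for n,l in dict(bars=[(390,254),(416,249),(460,226)],board=[(361,241),(405,291),(489,247),(444,205)],deck=[(215,300),(228,262),(328,270),(320,322),(272,292)],box=[(196,195),(229,209),(193,257),(158,240)],knob=[(199,205),(199,198),(179,236)],tape=[(175,290)],tin=[(323,220)],blk=[(130,290),(128,310),(155,355),(105,240),(140,180),(280,178)]).items():
    for u,v in l: print(n,(u,v),np.nanmedian(P[v-1:v+2,u-1:u+2].reshape(-1,3),0).round(3))
im=c["color"]; b=cv2.cvtColor(im,cv2.COLOR_RGB2BGR)
z=P[...,2]; roi=np.zeros((480,640),np.uint8); roi[200:300,355:495]=1
m=((z>.016)&(z<.04)&(roi>0)).astype(np.uint8)
m=cv2.morphologyEx(m,cv2.MORPH_OPEN,np.ones((3,3)))
n,L,s,_=cv2.connectedComponentsWithStats(m)
for i in range(1,n):
    if s[i,4]<80: continue
    p=P[L==i]; r=cv2.minAreaRect((p[:,:2]*1000).astype(np.float32)); print(s[i,4],r,np.median(p[:,2]))
a=cv2.resize(b[170:340,90:340],None,fx=3,fy=3,interpolation=cv2.INTER_CUBIC);cv2.imwrite("pics/crop1.png",a)
E
```

```text
bars (390, 254) [0.502 0.217 0.025]
bars (416, 249) [0.487 0.28  0.027]
bars (460, 226) [0.412 0.394 0.024]
board (361, 241) [0.454 0.148 0.006]
board (405, 291) [0.593 0.25  0.006]
board (489, 247) [0.459 0.465 0.003]
board (444, 205) [0.347 0.36  0.025]
deck (215, 300) [ 0.66  -0.181  0.058]
deck (228, 262) [ 0.541 -0.172  0.028]
deck (328, 270) [0.557 0.067 0.031]
deck (320, 322) [0.708 0.054 0.065]
deck (272, 292) [ 0.627 -0.058  0.044]
box (196, 195) [ 0.343 -0.281  0.031]
box (229, 209) [ 0.369 -0.195  0.011]
box (193, 257) [ 0.518 -0.264  0.007]
box (158, 240) [ 0.484 -0.35   0.028]
knob (199, 205) [ 0.401 -0.257  0.066]
knob (199, 198) [ 0.39  -0.257  0.08 ]
knob (179, 236) [ 0.486 -0.294  0.051]
tape (175, 290) [ 0.64  -0.273  0.062]
tin (323, 220) [0.406 0.051 0.024]
blk (130, 290) [ 0.757 -0.286  0.272]
blk (128, 310) [ 0.787 -0.287  0.253]
blk (155, 355) [ 0.779 -0.297  0.026]
blk (105, 240) [ 0.481 -0.485  0.015]
blk (140, 180) [ 0.286 -0.442  0.018]
blk (280, 178) [ 0.252 -0.072 -0.   ]
1033 ((411.125244140625, 391.4878845214844), (161.9191131591797, 51.379478454589844), 34.82685089111328) 0.02454739571755038
640 ((483.35198974609375, 280.5395812988281), (123.7691421508789, 36.497352600097656), 30.44261360168457) 0.025712056627457347
528 ((498.8069152832031, 216.3781280517578), (122.94424438476562, 30.790889739990234), 31.492334365844727) 0.023421066761727283
```

View pics/crop1.png

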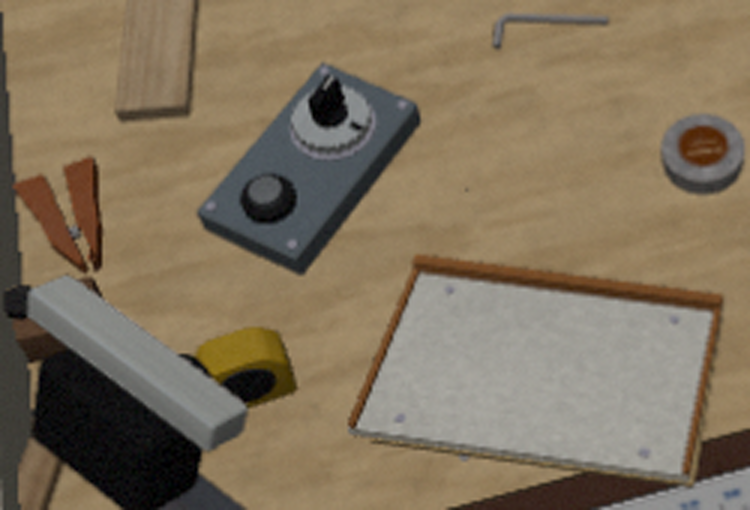

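Bars lie at about 32° yaw. The deck climbs along roughly world +x and the box is at (0.43,-0.27). The wax tin is at (0.406,0.051) and a camera mount overhangs around (0.76,-0.29,0.27). Next I'll work out the first move and the deck fit.

```bash
cat >> h.py <<'E'
def Rt(yaw,tilt=0):
    # yaw = world angle of tool y; tool down; then ry tilt
    a=np.radians(yaw); y=np.array([np.cos(a),np.sin(a),0]); z=np.array([0,0,-1.])
    return np.c_[np.cross(y,z),y,z]@R.from_rotvec([0,np.radians(tilt),0]).as_matrix()
def plan(pos,yaw,tilt=0,mode=""):
    T=tool();Rn=Rt(yaw,tilt);d=(np.array(pos)-T[:3,3])*1000
    rv=np.degrees(R.from_matrix(T[:3,:3].T@Rn).as_rotvec())
    print(mode,"turn",rv.round(1),"shift-before-turn",(T[:3,:3].T@d).round(1),"shift-after-turn",(Rn.T@d).round(1),"q6",ctrl.get_obs()["q"][5].round(2))
def yaw():
    T=tool();return np.degrees(np.arctan2(T[1,1],T[0,1]))
E
python3 - <<'E'
from h import *
c=dict(np.load("side0.npz"));c["k1"]=float(c["k1"]);P=cloud(c)
im=c["color"].astype(int)
pl=np.zeros((480,640),np.uint8); cv2.fillPoly(pl,[np.array([(232,268),(322,276),(315,318),(222,305)])],1)
p=P[pl>0]; A=np.c_[p[:,:2],np.ones(len(p))]; g,res,_,_=np.linalg.lstsq(A,p[:,2],rcond=None)
print("slope",np.degrees(np.arctan(np.hypot(*g[:2]))),"dir",np.degrees(np.arctan2(g[1],g[0])),g)
# ledge: brownish pixels at near edge
hsv=cv2.cvtColor(c["color"],cv2.COLOR_RGB2HSV)
wm=(hsv[...,1]<50)&(hsv[...,2]>110); 
roi=np.zeros((480,640),bool);roi[250:335,200:340]=1
wm=(wm&roi).astype(np.uint8)
n,L,s,_=cv2.connectedComponentsWithStats(wm); k=1+s[1:,4].argmax(); q=P[L==k]
print(s[k], cv2.boxPoints(cv2.minAreaRect((q[:,:2]*1000).astype(np.float32))).tolist())
plan([.47,.28,.25],122)
E
```

```text
slope 50.860082850530404 dir -1.3062801948631357 [ 1.22843033 -0.0280117  -0.72510884]
[ 209  261  118   69 5799] [[530.2399291992188, 62.798789978027344], [533.3742065429688, -189.9669189453125], [1229.6826171875, -181.33291625976562], [1226.54833984375, 71.43280029296875]]
 turn [ -0.1  -0.1 -57.9] shift-before-turn [-300.3 -117.2  -19.3] shift-after-turn [ -60.  -316.7  -19.4] q6 -0.21
```

>>> {"op": "send_rows", "data": {"motion": [[0,0,-8.3,0,0,-3,-1],[0,0,-8.3,0,0,-3,-1],[0,0,-8.3,0,0,-3,-1],[0,0,-8.3,0,0,-3,-1],[0,0,-8.3,0,0,-3,-1],[0,0,-8.3,0,0,-3,-1],[0,0,-8.1,0,0,-2,-1],[0,0,0,-10,-45,0,-1],[0,0,0,-10,-45,0,-1],[0,0,0,-10,-45,0,-1]]}}

```text
time_s: 1.15
eef_pos: [0.3489, 0.4174, 0.251]
eef_rot: [-0.0, -0.276, 0.961, -0.0]
wrist_force: [1.4, -0.0, -0.1]
opening: 1.003
grasp_force: 0.0
```

>>> {"op": "send_rows", "data": {"motion": [[0,0,0,-10,-45,0,-0.3],[0,0,0,-10,-45,0,-0.3],[0,0,0,-10,-45,0,-0.3],[0,0,0,0,-45,0,-0.3],[0,0,0,0,0,0,-0.3],[0,0,0,0,0,0,-0.3],[0,0,0,0,0,0,-0.3],[0,0,0,0,0,0,-0.3],[0,0,0,0,0,0,-0.3],[0,0,0,0,0,0,-0.3]]}}

```text
time_s: 2.15
eef_pos: [0.4686, 0.2824, 0.2514]
eef_rot: [0.0, -0.276, 0.961, 0.0]
wrist_force: [-0.3, 0.6, 0.7]
opening: 0.654
grasp_force: 0.0
```

```bash
cat >> h.py <<'E'
def bars(c,zlo,zhi,verbose=True):
    P=cloud(c); z=P[...,2]; ok=c["z_map"]>0
    m=(ok&(z>zlo)&(z<zhi)).astype(np.uint8); m=cv2.morphologyEx(m,cv2.MORPH_OPEN,np.ones((5,5)))
    n,L,s,_=cv2.connectedComponentsWithStats(m); out=[]
    for i in range(1,n):
        if s[i,4]<800: continue
        p=P[L==i]; r=cv2.minAreaRect((p[:,:2]*1000).astype(np.float32)); (x,y),(w,h),a=r
        if w<h: a+=90;w,h=h,w
        if w>200 or w<80: continue
        if a>90:a-=180
        out.append((x,y,w,h,a)); print("bar c=(%.1f,%.1f) %.1fx%.1f ang %.1f z %.4f"%(x,y,w,h,a,np.median(p[:,2])), s[i,:4])
    return out
E
python3 - <<'E'
from h import *
c=cam("wrist");save(c,"w1");print(tool()[:3,3],yaw());bars(c,.015,.035)
P=cloud(c);print(P[240,320],P[400,320],P[80,320])
E
```

```text
[0.46872641 0.28225674 0.25131548] 122.03455994767447
bar c=(568.2,7.0) 129.1x57.4 ang 83.7 z 0.0291 [  0  84 103 115]
bar c=(407.0,391.0) 160.4x46.3 ang 35.5 z 0.0254 [420 125  51 156]
bar c=(495.1,216.7) 120.0x28.9 ang 31.3 z 0.0242 [235 127  34 120]
bar c=(479.1,281.0) 120.4x32.1 ang 29.6 z 0.0263 [298 148  35 118]
bar c=(439.8,582.8) 121.3x37.1 ang -21.8 z 0.0248 [504 282  94  58]
[0.5035395  0.30218504 0.02632831] [ 1.32690858  0.81055684 -0.86676589] [ 0.36992825  0.21877843 -0.0010497 ]
```

View pics/w1.png

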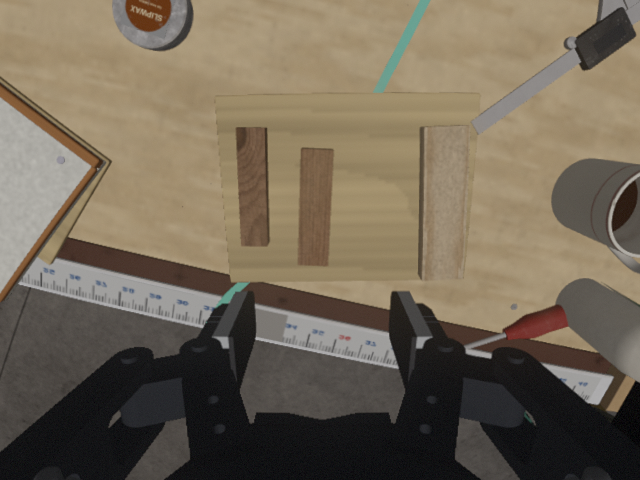

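The wrist view shows the board (corners ~(215,95) to (475,280)) with offcut_2 at (253,187), offcut_5 at (316,207) and offcut_0 at (446,201). Measured sizes match the specs. I'll grasp offcut_2 first.

```bash
python3 - <<'E'
from h import *
plan([.4951,.2167,.0075],121.3)
E
```

```text
turn [0.  0.  0.7] shift-before-turn [ 12.4 -69.6 243.8] shift-after-turn [ 11.5 -69.7 243.8] q6 -1.8
```

>>> {"op": "send_rows", "data": {"motion": [[0,0,0.7,0,-35,20,-0.15],[0,0,0,11.5,-35,40,-0.15],[0,0,0,0,0,40,-0.15],[0,0,0,0,0,40,-0.15],[0,0,0,0,0,40,-0.15],[0,0,0,0,0,30,-0.15],[0,0,0,0,0,20,-0.15],[0,0,0,0,0,14,-0.15],[0,0,0,0,0,0,-0.15],[0,0,0,0,0,0,-0.15]]}}

```text
time_s: 3.2
eef_pos: [0.4959, 0.2191, 0.0111]
eef_rot: [0.0, -0.27, 0.963, -0.0]
wrist_force: [0.4, -0.6, 0.3]
opening: 0.572
grasp_force: 0.0
```

>>> {"op": "send_rows", "data": {"motion": [[0,0,0,0,0,0,1],[0,0,0,0,0,0,1],[0,0,0,0,0,0,1],[0,0,0,0,0,0,1],[0,0,0,0,0,0,1],[0,0,0,0,0,0,1],[0,0,0,0,0,0,1],[0,0,0,0,0,0,1],[0,0,0,0,0,0,1],[0,0,0,0,0,0,1]]}}

```text
time_s: 4.2
eef_pos: [0.4969, 0.2192, 0.0123]
eef_rot: [0.002, -0.269, 0.963, -0.0]
wrist_force: [0.7, -0.1, 6.9]
opening: 0.311
grasp_force: 60.0
```

>>> {"op": "send_rows", "data": {"motion": [[0,0,0,0,0,-20,1],[0,0,0,0,0,-40,1],[0,0,0,0,0,-40,1],[0,0,0,0,0,-40,1],[0,0,0,0,0,-40,1],[0,0,0,0,0,0,1],[0,0,0,0,0,0,1],[0,0,0,0,0,0,1],[0,0,0,0,0,0,1],[0,0,0,0,0,0,1]]}}

```text
time_s: 5.2
eef_pos: [0.4945, 0.2187, 0.1891]
eef_rot: [-0.001, -0.269, 0.963, 0.0]
wrist_force: [0.0, -0.2, -0.3]
opening: 0.313
grasp_force: 59.2
```

```bash
python3 - <<'E'
from h import *
o=ctrl.get_obs();print(o["eef_pos"],o["opening"]*85,o["grasp_force"])
plan([.62,-.12,.22],85)
E
```

```text
[0.49454743 0.21870434 0.18908684] 26.563756433128557 59.18824911117554
 turn [ 0.  -0.2 36.3] shift-before-turn [  68.5 -354.6  -31.1] shift-after-turn [-154.5 -326.5  -30.9] q6 -1.92
```

>>> {"op": "send_rows", "data": {"motion": [[0,0,8,0,0,-10,1],[0,0,8,0,0,-10,1],[0,0,8,0,0,-10,1],[0,0,8,0,0,0,1],[0,0,4.3,0,0,0,1],[0,0,0,-24,-45,0,1],[0,0,0,-24,-45,0,1],[0,0,0,-24,-45,0,1],[0,0,0,-24,-45,0,1],[0,0,0,-24,-45,0,1]]}}

```text
time_s: 6.2
eef_pos: [0.5933, -0.013, 0.2197]
eef_rot: [-0.001, 0.044, 0.999, 0.0]
wrist_force: [0.6, -0.2, 0.4]
opening: 0.308
grasp_force: 59.3
```

>>> {"op": "send_rows", "data": {"motion": [[0,0,0,-15,-45,0,1],[0,0,0,0,0,0,1],[0,0,0,0,0,0,1],[0,0,0,0,0,0,1],[0,0,0,0,0,0,1],[0,0,0,0,0,0,1],[0,0,0,0,0,0,1],[0,0,0,0,0,0,1],[0,0,0,0,0,0,1],[0,0,0,0,0,0,1]]}}

```text
time_s: 7.2
eef_pos: [0.6042, -0.0572, 0.2206]
eef_rot: [0.0, 0.044, 0.999, -0.0]
wrist_force: [0.2, 0.3, -0.5]
opening: 0.306
grasp_force: 59.3
```

```bash
python3 - <<'E'
from h import *
c=cam("wrist");save(c,"w2");np.savez("w2.npz",**c);print(tool()[:3,3],yaw())
P=cloud(c); hsv=cv2.cvtColor(c["color"],cv2.COLOR_RGB2HSV)
for u,v in [(60,60),(60,240),(580,60),(580,240),(320,100),(200,330),(450,330)]: print((u,v),P[v,u].round(3),hsv[v,u])
E
```

```text
[ 0.6041518  -0.05730434  0.22055428] 84.96008944209633
(60, 60) [ 0.452 -0.271  0.029] [104  26 106]
(60, 240) [ 0.618 -0.337  0.   ] [ 19  73 158]
(580, 60) [0.489 0.191 0.007] [ 20  86 148]
(580, 240) [ 0.667  0.212 -0.   ] [ 20   5 156]
(320, 100) [ 0.508 -0.05   0.001] [ 18  83 151]
(200, 330) [ 0.735 -0.205  0.   ] [ 19  59 152]
(450, 330) [0.715 0.048 0.071] [ 14 140  91]
```

View pics/w2.png

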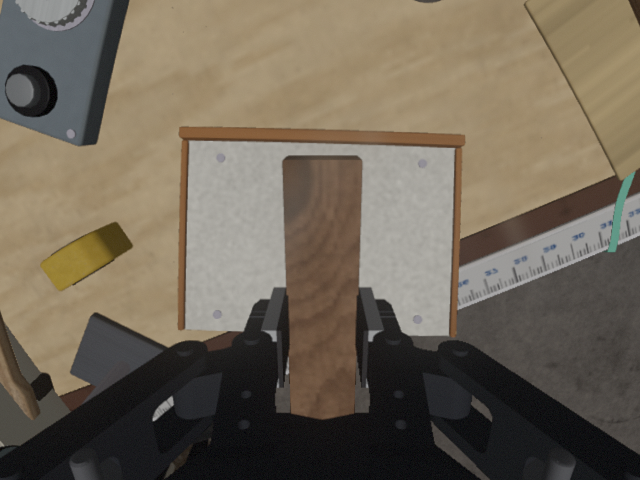

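The deck is at (188..457, 140..335) with its ledge along the top at (185..463, 133). Offcut_2 is held lengthwise in the fingers with its robot-side end at row 157. I'll fit the deck frame and find the held piece's end.

```bash
cat >> h.py <<'E'
def held(c,half):
    """end of held piece nearest the robot, in tool frame (mm): returns centre estimate along tool x and its bottom"""
    P=cloud(c); T=tool(); Q=(P-T[:3,3])@T[:3,:3]*1000
    m=(c["z_map"]>0)&(abs(Q[...,1])<30)&(Q[...,0]>20)&(Q[...,2]>-30)&(Q[...,2]<40)
    q=Q[m]; top=np.median(q[:,2]); 
    e=np.percentile(q[:,0],99.5); w=np.percentile(q[:,1],[1,99])
    s=[np.median(q[abs(q[:,0]-x)<3,1]) for x in (30,half-12)]
    print("held end x %.1f centre x %.1f  top z %.1f y-range %s skew %.1f deg"%(e,e-half,top,w.round(1),np.degrees(np.arctan2(s[1]-s[0],half-42))))
E
python3 - <<'E'
from h import *
c=dict(np.load("w2.npz"));c["k1"]=float(c["k1"]);P=cloud(c)
hsv=cv2.cvtColor(c["color"],cv2.COLOR_RGB2HSV)
held(c,60)
w=(hsv[...,1]<35)&(hsv[...,2]>110)&(c["z_map"]>0)
reg=np.zeros_like(w);reg[150:320,200:270]=1;reg[150:320,380:445]=1
p=P[w&reg]; g,_,_,_=np.linalg.lstsq(np.c_[p[:,:2],np.ones(len(p))],p[:,2],rcond=None)
n=np.array([-g[0],-g[1],1]);n/=np.linalg.norm(n)
print("tilt",np.degrees(np.arccos(n[2])),"updir",np.degrees(np.arctan2(g[1],g[0])),"std",(p[:,2]-np.c_[p[:,:2],np.ones(len(p))]@g).std())
E=[]
for u in list(range(195,275,6))+list(range(375,450,6)):
    col=hsv[120:170,u,1].astype(int); r=np.where(col>90)[0]
    E.append((u,120+r.max()+.5))
d=rays(c,E)@c["X"][:3,:3].T;o=c["X"][:3,3]
t=(g[0]*o[0]+g[1]*o[1]+g[2]-o[2])/(d[:,2]-d[:,:2]@g[:2]); q=o+d*t[:,None]
k=np.polyfit(q[:,1],q[:,0],1);print("ledge line x=%.4f*y+%.4f"%tuple(k),"z",q[:,2].mean(),np.std(q[:,0]-np.polyval(k,q[:,1])))
print("ledge angle",np.degrees(np.arctan(-k[0])))
# cheeks
for r in (180,230,280):
    b=hsv[r,:,1].astype(int);l=[u for u in range(150,500) if b[u]<40 and hsv[r,u,2]>110]
    e=[(l[0]-.5,r),(l[-1]+.5,r)];d=rays(c,e)@c["X"][:3,:3].T
    t=(g[0]*o[0]+g[1]*o[1]+g[2]-o[2])/(d[:,2]-d[:,:2]@g[:2]); print(r,(o+d*t[:,None]).round(4).tolist())
E
```

```text
held end x 62.8 centre x 2.8  top z -12.0 y-range [-13.5  13.4] skew 0.0 deg
tilt 15.931567556310602 updir -6.494431886635764 std 0.0036476740989304863
ledge line x=0.1160*y+0.5511 z 0.0222060644894694 0.00027799956164574875
ledge angle -6.617549723006294
180 [[0.5661, -0.1745, 0.0321], [0.5875, 0.0629, 0.0305]]
230 [[0.6088, -0.1792, 0.0444], [0.6304, 0.0582, 0.0428]]
280 [[0.6516, -0.1843, 0.0567], [0.6779, 0.0983, 0.055]]
```

```bash
cat >> h.py <<'E'
DO=np.array([.545,-.052,.022]);DR=Rt(83.45,-16)  # tool axes at deck: x downslope,y left,z into deck
def deckp(x,y,z): # mm
    return DO+DR@np.array([-x,y,-z])/1000
def dplan(x,y,z,mode=""): plan(deckp(x,y,z),83.45,-16,mode)
def indeck():
    q=DR.T@(tool()[:3,3]-DO)*1000; print("tcp in deck",np.round([-q[0],q[1],-q[2]],1))
E
python3 - <<'E'
from h import *
dplan(64.3,-70,60)
E
```

```text
turn [  0.2 -16.    1.5] shift-before-turn [ 16.  -71.1 123.2] shift-after-turn [ 47.5 -71.5 114.5] q6 -1.77
```

>>> {"op": "send_rows", "data": {"motion": [[0,-8,1,0,0,0,1],[0,-8,0.5,0,0,0,1],[0,0,0,10,-30,10,1],[0,0,0,20,-41,20,1],[0,0,0,17,0,40,1],[0,0,0,0,0,25,1],[0,0,0,0,0,19,1],[0,0,0,0,0,0,1],[0,0,0,0,0,0,1],[0,0,0,0,0,0,1]]}}

```text
time_s: 8.25
eef_pos: [0.5832, -0.1263, 0.0992]
eef_rot: [0.14, 0.056, 0.989, -0.007]
wrist_force: [0.1, 0.7, -0.5]
opening: 0.306
grasp_force: 59.3
```

```bash
python3 - <<'E'
from h import *
indeck();dplan(64.3,-70,9);held(cam("wrist"),60)
E
```

```text
tcp in deck [ 66.  -69.4  61.4]
 turn [ 0.1  0.1 -0. ] shift-before-turn [ 1.8 -0.7 52.4] shift-after-turn [ 1.7 -0.6 52.4] q6 -2.01
held end x 62.9 centre x 2.9  top z -12.0 y-range [-13.6  13.4] skew -1.1 deg
```

>>> {"op": "send_rows", "data": {"motion": [[0,0,0,1.7,0,20,1],[0,0,0,0,0,20,1],[0,0,0,0,0,6,1],[0,0,0,0,0,6,1],[0,0,0,0,0,0,1],[0,0,0,0,0,0,1],[0,0,0,0,0,0,1],[0,0,0,0,0,0,1],[0,0,0,0,0,0,1],[0,0,0,0,0,0,1]]}}

```text
time_s: 9.3
eef_pos: [0.5955, -0.1274, 0.0478]
eef_rot: [0.14, 0.057, 0.989, -0.007]
wrist_force: [1.3, -0.1, 1.2]
opening: 0.307
grasp_force: 64.5
```

```bash
python3 - <<'E'
from h import *
indeck();dplan(64.3,-70,6)
E
```

```text
tcp in deck [ 63.6 -69.2   8.6]
 turn [ 0.2  0.1 -0. ] shift-before-turn [-0.7 -0.8  2.6] shift-after-turn [-0.7 -0.8  2.6] q6 -2.02
```

>>> {"op": "send_rows", "data": {"motion": [[0,0,0,0,0,1.5,1],[0,0,0,0,0,1.5,1],[0,0,0,0,0,0,1],[0,0,0,0,0,0,1],[0,0,0,0,0,0,1],[0,0,0,0,0,0,-0.05],[0,0,0,0,0,0,-0.05],[0,0,0,0,0,0,-0.05],[0,0,0,0,0,0,-0.05],[0,0,0,0,0,0,-0.05]]}}

```text
time_s: 10.3
eef_pos: [0.5957, -0.1273, 0.0442]
eef_rot: [0.139, 0.057, 0.989, -0.006]
wrist_force: [-0.6, -0.2, -0.5]
opening: 0.523
grasp_force: 0.0
```

>>> {"op": "send_rows", "data": {"motion": [[0,0,0,0,0,-10,-0.05],[0,0,0,0,0,-30,-0.05],[0,0,0,0,0,-40,-0.05],[0,0,0,0,0,-40,-0.05],[0,0,0,0,0,-40,-0.05],[0,0,0,0,0,0,-0.05],[0,0,0,0,0,0,-0.05],[0,0,0,0,0,0,-0.05],[0,0,0,0,0,0,-0.05],[0,0,0,0,0,0,-0.05]]}}

```text
time_s: 11.3
eef_pos: [0.5514, -0.1224, 0.1967]
eef_rot: [0.138, 0.057, 0.989, -0.006]
wrist_force: [-0.4, 0.2, -0.8]
opening: 0.524
grasp_force: 0.0
```

```bash
cat >> h.py <<'E'
def ondeck(c):
    P=cloud(c);D=(P-DO)@DR*1000; D[...,0]*=-1; D[...,2]*=-1
    ok=(c["z_map"]>0)&(D[...,2]>12)&(D[...,2]<28)&(D[...,0]>-6)&(D[...,0]<180)&(abs(D[...,1])<112)
    hsv=cv2.cvtColor(c["color"],cv2.COLOR_RGB2HSV)
    m=cv2.morphologyEx(ok.astype(np.uint8),cv2.MORPH_OPEN,np.ones((5,5)))
    n,L,s,_=cv2.connectedComponentsWithStats(m)
    for i in range(1,n):
        if s[i,4]<800: continue
        d=D[L==i]; (x,y),(w,h),a=cv2.minAreaRect(d[:,:2].astype(np.float32))
        if w<h: a-=90;w,h=h,w
        print("deck piece c=(%.1f,%.1f) %.1fx%.1f ang %.1f top %.1f lowend %.1f"%(x,y,w,h,a,np.median(d[:,2]),np.percentile(d[:,0],.5)))
E
python3 - <<'E'
from h import *
c=cam("wrist");indeck();ondeck(c);save(c,"w3")
plan([.4791,.281,.25],119.6)
E
```

```text
tcp in deck [ 62.2 -69.3 164.1]
deck piece c=(60.8,-68.9) 120.2x28.0 ang 0.0 top 18.0 lowend 0.8
 turn [ -4.8  15.4 -35.9] shift-before-turn [ 99.3 392.9 -81.8] shift-after-turn [-136.3  386.6  -53.1] q6 -2.0
```

>>> {"op": "send_rows", "data": {"motion": [[0,8,0,0,0,0,-0.15],[0,8,0,0,0,0,-0.15],[0,0,-8,0,0,-13,-0.15],[0,0,-8,0,0,-13,-0.15],[0,0,-8,0,0,0,-0.15],[0,0,-8,0,0,0,-0.15],[0,0,-4.2,0,0,0,-0.15],[0,0,0,-15,43,0,-0.15],[0,0,0,-15,43,0,-0.15],[0,0,0,-15,43,0,-0.15]]}}

```text
time_s: 12.35
eef_pos: [0.5267, 0.0127, 0.2238]
eef_rot: [-0.0, -0.255, 0.967, 0.002]
wrist_force: [0.6, -0.2, -0.3]
opening: 0.579
grasp_force: 0.0
```

>>> {"op": "send_rows", "data": {"motion": [[0,0,0,-15,43,0,-0.15],[0,0,0,-15,43,0,-0.15],[0,0,0,-15,43,0,-0.15],[0,0,0,-15,43,0,-0.15],[0,0,0,-15,43,0,-0.15],[0,0,0,-15,43,0,-0.15],[0,0,0,0,0,0,-0.15],[0,0,0,0,0,0,-0.15],[0,0,0,0,0,0,-0.15],[0,0,0,0,0,0,-0.15]]}}

```text
time_s: 13.35
eef_pos: [0.4781, 0.279, 0.2251]
eef_rot: [0.0, -0.255, 0.967, 0.001]
wrist_force: [0.6, -0.3, -0.2]
opening: 0.575
grasp_force: 0.0
```

```bash
python3 - <<'E'
from h import *
c=cam("wrist");bars(c,.015,.035)
plan([.4791,.281,.009],119.6)
E
```

```text
bar c=(569.2,17.4) 108.1x56.6 ang 83.2 z 0.0290 [  0 103  94 104]
bar c=(406.9,390.8) 159.9x46.2 ang 35.4 z 0.0254 [434 111  53 169]
bar c=(479.0,280.5) 119.8x32.0 ang 30.1 z 0.0263 [305 143  35 126]
bar c=(438.6,583.3) 122.6x36.4 ang -22.2 z 0.0247 [530 274 100  64]
 turn [ 0.1  0.1 -0. ] shift-before-turn [ -1.4   0.8 216.3] shift-after-turn [ -1.7   1.3 216.3] q6 -1.78
```

>>> {"op": "send_rows", "data": {"motion": [[0,0,0,-1.5,1,36,-0.15],[0,0,0,0,0,45,-0.15],[0,0,0,0,0,45,-0.15],[0,0,0,0,0,45,-0.15],[0,0,0,0,0,25,-0.15],[0,0,0,0,0,12,-0.15],[0,0,0,0,0,8,-0.15],[0,0,0,0,0,0,-0.15],[0,0,0,0,0,0,-0.15],[0,0,0,0,0,0,1]]}}

```text
time_s: 14.4
eef_pos: [0.48, 0.2829, 0.0111]
eef_rot: [0.002, -0.256, 0.967, 0.001]
wrist_force: [0.7, 0.8, 1.5]
opening: 0.421
grasp_force: 0.6
```

>>> {"op": "send_rows", "data": {"motion": [[0,0,0,0,0,0,1],[0,0,0,0,0,0,1],[0,0,0,0,0,0,1],[0,0,0,0,0,0,1],[0,0,0,0,0,0,1],[0,0,0,0,0,0,1],[0,0,0,0,0,0,1],[0,0,0,0,0,0,1],[0,0,0,0,0,-20,1],[0,0,0,0,0,-40,1]]}}

```text
time_s: 15.4
eef_pos: [0.476, 0.2815, 0.0676]
eef_rot: [-0.003, -0.256, 0.967, 0.001]
wrist_force: [1.1, -0.0, 0.0]
opening: 0.358
grasp_force: 59.6
```

>>> {"op": "send_rows", "data": {"motion": [[0,0,0,0,0,-40,1],[0,0,0,0,0,-40,1],[0,0,0,0,0,-40,1],[0,0,8,0,0,0,1],[0,0,8,0,0,0,1],[0,0,8,0,0,0,1],[0,0,8,0,0,0,1],[0,0,4.2,0,0,0,1],[0,0,0,0,0,0,1],[0,0,0,0,0,0,1]]}}

```text
time_s: 16.4
eef_pos: [0.4786, 0.282, 0.1898]
eef_rot: [0.0, 0.056, 0.998, 0.002]
wrist_force: [0.2, 1.4, -0.5]
opening: 0.352
grasp_force: 59.6
```

```bash
python3 - <<'E'
from h import *
held(cam("wrist"),60)
dplan(63,0,60)
E
```

```text
held end x 61.7 centre x 1.7  top z -15.2 y-range [-15.5  15.4] skew 0.0 deg
 turn [  0.2 -16.    0.1] shift-before-turn [-147.3 -324.9   91.6] shift-after-turn [-116.9 -324.2  129.9] q6 -1.14
```

>>> {"op": "send_rows", "data": {"motion": [[0,0,0,-18.4,-40.6,0,1],[0,0,0,-18.4,-40.6,0,1],[0,0,0,-18.4,-40.6,0,1],[0,0,0,-18.4,-40.6,0,1],[0,0,0,-18.4,-40.6,0,1],[0,0,0,-18.4,-40.6,0,1],[0,0,0,-18.4,-40.6,0,1],[0,0,0,-18.4,-40.6,0,1],[0,-8,0,0,0,0,1],[0,-8,0,0,0,0,1]]}}

```text
time_s: 17.45
eef_pos: [0.5891, -0.0597, 0.1874]
eef_rot: [0.141, 0.057, 0.988, -0.007]
wrist_force: [-0.9, 0.9, -1.2]
opening: 0.356
grasp_force: 59.7
```

>>> {"op": "send_rows", "data": {"motion": [[0,0,0,25,0,40,1],[0,0,0,0,0,40,1],[0,0,0,0,0,8,1],[0,0,0,0,0,0,1],[0,0,0,0,0,0,1],[0,0,0,0,0,0,1],[0,0,0,0,0,0,1],[0,0,0,0,0,0,1],[0,0,0,0,0,0,1],[0,0,0,0,0,0,1]]}}

```text
time_s: 18.45
eef_pos: [0.5882, -0.0572, 0.0972]
eef_rot: [0.139, 0.057, 0.989, -0.006]
wrist_force: [0.8, -0.3, 0.3]
opening: 0.358
grasp_force: 59.7
```

```bash
python3 - <<'E'
from h import *
held(cam("wrist"),60);indeck()
dplan(63.2,0,8)
E
```

```text
held end x 61.6 centre x 1.6  top z -15.3 y-range [-15.6  15.3] skew 0.0 deg
tcp in deck [62.5 -0.3 60.2]
 turn [ 0.2  0.  -0. ] shift-before-turn [-0.7  0.1 52.2] shift-after-turn [-0.7  0.3 52.2] q6 -1.85
```

>>> {"op": "send_rows", "data": {"motion": [[0,0,0,-1,0,20,1],[0,0,0,0,0,20,1],[0,0,0,0,0,8,1],[0,0,0,0,0,4,1],[0,0,0,0,0,2,1],[0,0,0,0,0,1.5,1],[0,0,0,0,0,0,1],[0,0,0,0,0,0,1],[0,0,0,0,0,0,1],[0,0,0,0,0,0,1]]}}

```text
time_s: 19.5
eef_pos: [0.6045, -0.059, 0.0444]
eef_rot: [0.139, 0.057, 0.989, -0.007]
wrist_force: [-1.5, 0.0, 2.4]
opening: 0.358
grasp_force: 60.1
```

```bash
python3 - <<'E'
from h import *
indeck();print(ctrl.get_obs()["wrist_force"])
E
```

```text
tcp in deck [63.8 -0.1  5. ]
[-1.48368564  0.04401237  2.41594215]
```

Set down with light contact. I'll release, rise, and go back for offcut_0.

>>> {"op": "send_rows", "data": {"motion": [[0,0,0,0,0,0,-0.12],[0,0,0,0,0,0,-0.12],[0,0,0,0,0,0,-0.12],[0,0,0,0,0,0,-0.12],[0,0,0,0,0,-10,-0.12],[0,0,0,0,0,-30,-0.12],[0,0,0,0,0,-40,-0.12],[0,0,0,0,0,-40,-0.12],[0,0,0,0,0,-40,-0.12],[0,0,0,0,0,0,-0.12]]}}

```text
time_s: 20.5
eef_pos: [0.563, -0.0552, 0.2052]
eef_rot: [0.144, 0.056, 0.988, -0.008]
wrist_force: [0.6, 0.3, 0.2]
opening: 0.559
grasp_force: 0.0
```

```bash
python3 - <<'E'
from h import *
c=cam("wrist");indeck();ondeck(c)
plan([.407,.391,.22],125.4)
E
```

```text
tcp in deck [ 66.2  -1.  168.4]
deck piece c=(60.7,-69.2) 119.5x29.0 ang 0.3 top 18.0 lowend 1.3
deck piece c=(62.0,0.1) 120.7x32.0 ang 0.2 top 20.0 lowend 1.8
 turn [ -5.9  15.7 -41.6] shift-before-turn [191.4 425.4 -74.5] shift-after-turn [-132.   453.3  -17.8] q6 -1.84
```

>>> {"op": "send_rows", "data": {"motion": [[0,8,0,0,0,0,-0.5],[0,8,0,0,0,0,-0.5],[0,0,-8.4,0,0,-4,-0.5],[0,0,-8.4,0,0,-4,-0.5],[0,0,-8.4,0,0,-4,-0.5],[0,0,-8.4,0,0,-4,-0.5],[0,0,-8.4,0,0,0,-0.5],[0,0,0,-13.2,45.3,0,-0.5],[0,0,0,-13.2,45.3,0,-0.5],[0,0,0,-13.2,45.3,0,-0.5]]}}

```text
time_s: 21.55
eef_pos: [0.5124, 0.0803, 0.2127]
eef_rot: [-0.001, -0.304, 0.953, 0.002]
wrist_force: [0.9, 1.6, -0.3]
opening: 0.754
grasp_force: 0.0
```

>>> {"op": "send_rows", "data": {"motion": [[0,0,0,-13.2,45.3,0,-0.5],[0,0,0,-13.2,45.3,0,-0.5],[0,0,0,-13.2,45.3,0,-0.5],[0,0,0,-13.2,45.3,0,-0.5],[0,0,0,-13.2,45.3,0,-0.5],[0,0,0,-13.2,45.3,0,-0.5],[0,0,0,-13.2,45.3,0,-0.5],[0,0,0,0,0,0,-0.5],[0,0,0,0,0,0,-0.5],[0,0,0,0,0,0,-0.5]]}}

```text
time_s: 22.55
eef_pos: [0.4049, 0.3901, 0.214]
eef_rot: [-0.0, -0.304, 0.953, 0.001]
wrist_force: [-0.4, -0.9, -0.1]
opening: 0.751
grasp_force: 0.0
```

```bash
python3 - <<'E'
from h import *
c=cam("wrist");b=bars(c,.015,.035);b=[x for x in b if x[2]>145 and abs(x[3]-46)<5][0]
plan([b[0]/1e3,b[1]/1e3,.009],b[4]+90)
E
```

```text
bar c=(406.9,391.7) 159.7x45.2 ang 35.4 z 0.0253 [295 121  52 172]
 turn [ 0.1  0.  -0. ] shift-before-turn [-2.200e+00  1.000e-01  2.053e+02] shift-after-turn [ -2.3   0.5 205.3] q6 -1.64
```

>>> {"op": "send_rows", "data": {"motion": [[0,0,0,-2.2,0.5,36,-0.5],[0,0,0,0,0,45,-0.5],[0,0,0,0,0,45,-0.5],[0,0,0,0,0,40,-0.5],[0,0,0,0,0,20,-0.5],[0,0,0,0,0,12,-0.5],[0,0,0,0,0,7,-0.5],[0,0,0,0,0,0,-0.5],[0,0,0,0,0,0,-0.5],[0,0,0,0,0,0,1]]}}

```text
time_s: 23.6
eef_pos: [0.4077, 0.394, 0.0115]
eef_rot: [0.002, -0.305, 0.952, 0.002]
wrist_force: [0.7, -0.1, 0.1]
opening: 0.593
grasp_force: 0.0
```

>>> {"op": "send_rows", "data": {"motion": [[0,0,0,0,0,0,1],[0,0,0,0,0,0,1],[0,0,0,0,0,0,1],[0,0,0,0,0,0,1],[0,0,0,0,0,0,1],[0,0,0,0,0,0,1],[0,0,0,0,0,0,1],[0,0,0,0,0,0,1],[0,0,0,0,0,-20,1],[0,0,0,0,0,-40,1]]}}

```text
time_s: 24.6
eef_pos: [0.4042, 0.3918, 0.068]
eef_rot: [-0.003, -0.305, 0.952, 0.001]
wrist_force: [-0.2, -0.3, -0.3]
opening: 0.508
grasp_force: 61.4
```

>>> {"op": "send_rows", "data": {"motion": [[0,0,0,0,0,-40,1],[0,0,0,0,0,-40,1],[0,0,0,0,0,-40,1],[0,0,8.4,0,0,0,1],[0,0,8.4,0,0,0,1],[0,0,8.4,0,0,0,1],[0,0,8.4,0,0,0,1],[0,0,8.4,0,0,0,1],[0,0,0,0,0,0,1],[0,0,0,0,0,0,1]]}}

```text
time_s: 25.6
eef_pos: [0.4065, 0.3929, 0.1902]
eef_rot: [0.0, 0.055, 0.998, 0.002]
wrist_force: [0.2, -0.4, -1.5]
opening: 0.514
grasp_force: 61.4
```

```bash
python3 - <<'E'
from h import *
held(cam("wrist"),80)
dplan(83,70,90)
E
```

```text
held end x 82.1 centre x 2.1  top z -13.8 y-range [-22.   21.8] skew 0.0 deg
 turn [  0.2 -16.    0.2] shift-before-turn [-241.9 -357.4   57.7] shift-after-turn [-217.7 -356.2  123.6] q6 -0.9
```

>>> {"op": "send_rows", "data": {"motion": [[0,0,0,-27,-40,0,1],[0,0,0,-27,-40,0,1],[0,0,0,-27,-40,0,1],[0,0,0,-27,-40,0,1],[0,0,0,-27,-40,0,1],[0,0,0,-27,-40,0,1],[0,0,0,-27,-40,0,1],[0,0,0,-27,-40,0,1],[0,0,0,-26,-37,0,1],[0,-8,0,0,0,0,1]]}}

```text
time_s: 26.65
eef_pos: [0.6112, 0.004, 0.1854]
eef_rot: [0.069, 0.059, 0.996, -0.004]
wrist_force: [-0.6, 1.4, -1.3]
opening: 0.506
grasp_force: 61.5
```

>>> {"op": "send_rows", "data": {"motion": [[0,-8,0,0,0,0,1],[0,0,0,13,0,40,1],[0,0,0,0,0,20,1],[0,0,0,0,0,0,1],[0,0,0,0,0,0,1],[0,0,0,0,0,0,1],[0,0,0,0,0,0,1],[0,0,0,0,0,0,1],[0,0,0,0,0,0,1],[0,0,0,0,0,0,1]]}}

```text
time_s: 27.65
eef_pos: [0.6106, 0.0104, 0.1279]
eef_rot: [0.139, 0.056, 0.989, -0.006]
wrist_force: [-0.8, 0.0, -0.9]
opening: 0.507
grasp_force: 61.4
```

```bash
python3 - <<'E'
from h import *
held(cam("wrist"),80);indeck()
dplan(83.6,70,8)
E
```

```text
held end x 81.9 centre x 1.9  top z -13.9 y-range [-22.   21.8] skew 0.0 deg
tcp in deck [84.9 69.5 85.7]
 turn [ 0.2  0.  -0. ] shift-before-turn [ 1.3  0.3 77.7] shift-after-turn [ 1.3  0.5 77.7] q6 -1.66
```

>>> {"op": "send_rows", "data": {"motion": [[0,0,0,1,0,30,1],[0,0,0,0,0,25,1],[0,0,0,0,0,12,1],[0,0,0,0,0,7,1],[0,0,0,0,0,4,1],[0,0,0,0,0,2,1],[0,0,0,0,0,1,1],[0,0,0,0,0,0,1],[0,0,0,0,0,0,1],[0,0,0,0,0,0,1]]}}

```text
time_s: 28.7
eef_pos: [0.6297, 0.0085, 0.0551]
eef_rot: [0.137, 0.056, 0.989, -0.007]
wrist_force: [-46.5, 1.1, 61.1]
opening: 0.507
grasp_force: 69.8
```

```bash
python3 - <<'E'
from h import *
indeck();print(ctrl.get_obs()["wrist_force"])
E
```

```text
tcp in deck [83.4 69.8 10.5]
[-46.51138924   1.05828414  61.1111413 ]
```

Unexpected force at z=10.5, so I'll back off and look.

>>> {"op": "send_rows", "data": {"motion": [[0,0,0,0,0,-5,1],[0,0,0,0,0,-10,1],[0,0,0,0,0,-15,1],[0,0,0,0,0,-15,1],[0,0,0,0,0,0,1],[0,0,0,0,0,0,1],[0,0,0,0,0,0,1],[0,0,0,0,0,0,1],[0,0,0,0,0,0,1],[0,0,0,0,0,0,1]]}}

```text
time_s: 29.7
eef_pos: [0.6192, 0.0095, 0.0922]
eef_rot: [0.139, 0.057, 0.989, -0.006]
wrist_force: [0.9, 0.2, -0.3]
opening: 0.51
grasp_force: 61.7
```

```bash
python3 - <<'E'
from h import *
c=cam("wrist");held(c,80);indeck();ondeck(c);save(c,"w4");print(ctrl.get_obs()["wrist_force"])
s=cam("side");cv2.imwrite("pics/s4.png",cv2.resize(s["color"][180:360,180:420,::-1],None,fx=3,fy=3))
E
```

```text
held end x 91.9 centre x 11.9  top z -16.1 y-range [-22.6  22.5] skew 0.1 deg
tcp in deck [83.5 69.5 49.2]
deck piece c=(62.1,-0.2) 120.5x33.0 ang -0.2 top 19.9 lowend 2.4
deck piece c=(61.0,-68.9) 120.2x30.1 ang -0.2 top 17.8 lowend 1.4
[-0.21446512  0.39072174 -0.8614193 ]
```

View pics/w4.png

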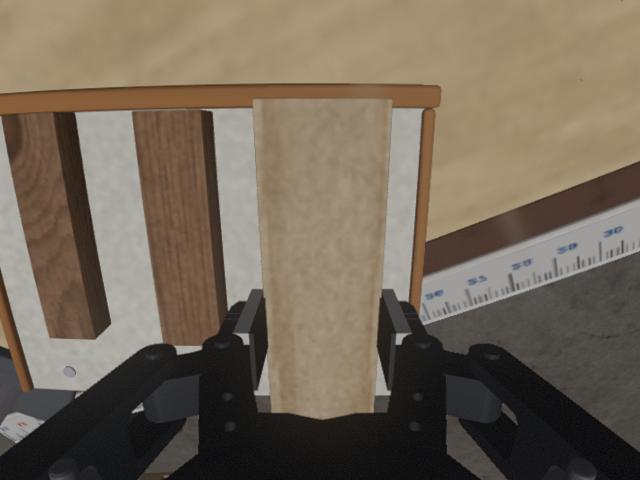

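View pics/s4.png

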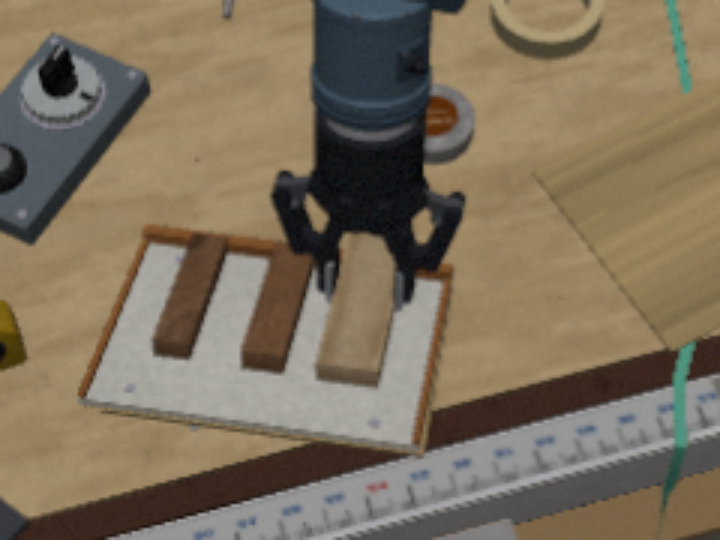

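The grip slackened on the way and offcut_0 slid about 10 mm toward the ledge, so its end met the ledge top. It is still held square, so I'll shift up-slope by that amount and set it down.

```bash
python3 - <<'E'
from h import *
c=cam("wrist");P=cloud(c);T=tool();Q=(P-T[:3,3])@T[:3,:3]*1000
m=(c["z_map"]>0)&(abs(Q[...,1])<15)&(Q[...,2]>-35)&(Q[...,2]<10)
for x in(25,45,65,85):print(x,np.median(Q[m&(abs(Q[...,0]-x)<4)][:,2]))
held(c,80);dplan(93.4,70,10)
E
```

```text
25 -14.806130975399633
45 -15.776138995289422
65 -16.744064794211038
85 -17.48552890414824
held end x 92.1 centre x 12.1  top z -16.1 y-range [-22.6  22.4] skew 0.0 deg
 turn [ 0.2 -0.  -0. ] shift-before-turn [-9.7  0.3 39.4] shift-after-turn [-9.7  0.4 39.4] q6 -1.67
```

>>> {"op": "send_rows", "data": {"motion": [[0,-2.6,0,-5,0,0,1],[0,0,0,-5,0,10,1],[0,0,0,0,0,15,1],[0,0,0,0,0,10,1],[0,0,0,0,0,4,1],[0,0,0,0,0,0,1],[0,0,0,0,0,0,1],[0,0,0,0,0,0,1],[0,0,0,0,0,0,1],[0,0,0,0,0,0,1]]}}

```text
time_s: 30.85
eef_pos: [0.6414, 0.0071, 0.0593]
eef_rot: [0.162, 0.056, 0.985, -0.008]
wrist_force: [-0.5, 0.2, -0.8]
opening: 0.504
grasp_force: 61.7
```

```bash
python3 - <<'E'
from h import *
c=cam("wrist");indeck();print(ctrl.get_obs()["wrist_force"]);ondeck(c);held(c,80)
E
```

```text
tcp in deck [95.8 69.7 11.2]
[-0.23935846  0.89513828 -1.2211843 ]
deck piece c=(58.9,-0.2) 113.6x33.6 ang 0.1 top 19.9 lowend 2.7
deck piece c=(79.0,69.7) 132.9x56.4 ang -0.1 top 25.0 lowend 12.9
deck piece c=(80.7,-56.1) 89.0x24.0 ang -15.3 top 17.6 lowend 38.0
held end x 122.0 centre x 42.0  top z -15.0 y-range [-29.3  29.4] skew 0.5 deg
```

>>> {"op": "send_rows", "data": {"motion": [[0,0,0,1.5,0,2,1],[0,0,0,0,0,2,1],[0,0,0,0,0,1,1],[0,0,0,0,0,0.8,1],[0,0,0,0,0,0,1],[0,0,0,0,0,0,1],[0,0,0,0,0,0,1],[0,0,0,0,0,0,1],[0,0,0,0,0,0,1],[0,0,0,0,0,0,1]]}}

```text
time_s: 31.9
eef_pos: [0.6412, 0.0071, 0.053]
eef_rot: [0.161, 0.056, 0.985, -0.008]
wrist_force: [-6.2, 0.2, 6.0]
opening: 0.509
grasp_force: 62.5
```

```bash
python3 - <<'E'
from h import *
c=cam("wrist");indeck();print(ctrl.get_obs()["wrist_force"]);ondeck(c)
E
```

```text
tcp in deck [94.  69.7  5.3]
[-5.30498442  0.68126603  5.25009533]
deck piece c=(57.7,-0.2) 111.5x33.6 ang -0.2 top 19.9 lowend 2.5
deck piece c=(75.5,71.5) 133.7x70.3 ang -10.2 top 19.0 lowend 11.0
deck piece c=(87.7,-57.4) 70.8x19.2 ang -13.0 top 17.5 lowend 53.7
```

>>> {"op": "send_rows", "data": {"motion": [[0,0,0,0,0,0,-0.4],[0,0,0,0,0,0,-0.4],[0,0,0,0,0,0,-0.4],[0,0,0,0,0,0,-0.4],[0,0,0,0,0,-10,-0.4],[0,0,0,0,0,-30,-0.4],[0,0,0,0,0,-40,-0.4],[0,2.6,0,0,0,-40,-0.4],[0,0,0,0,0,-40,-0.4],[0,0,0,0,0,0,-0.4]]}}

```text
time_s: 32.95
eef_pos: [0.5956, 0.0118, 0.2129]
eef_rot: [0.145, 0.056, 0.988, -0.007]
wrist_force: [0.9, 0.4, 0.2]
opening: 0.702
grasp_force: 0.0
```

```bash
python3 - <<'E'
from h import *
c=cam("wrist");indeck();ondeck(c)
plan([.44,-.24,.22],83.45)
E
```

```text
tcp in deck [ 91.9  69.2 168.9]
deck piece c=(60.8,-68.9) 120.9x29.0 ang -0.0 top 17.8 lowend 1.0
deck piece c=(62.2,-0.2) 120.3x32.8 ang 0.1 top 19.9 lowend 2.4
deck piece c=(91.0,70.0) 160.7x45.1 ang 0.1 top 18.9 lowend 10.7
 turn [ 0.1 16.4  0. ] shift-before-turn [ 116.6 -267.8  -45.9] shift-after-turn [ 124.6 -267.9  -10.3] q6 -1.66
```

Offcut_0 landed flat but its low end is 10.7 mm from the ledge: the ledge itself had fooled my held-end measure. I'll regrip it, lift 4 mm, move 9 mm down-slope and set it down.

>>> {"op": "send_rows", "data": {"motion": [[0,0,0,0,0.8,40,-0.4],[0,0,0,0,0,40,-0.4],[0,0,0,0,0,40,-0.4],[0,0,0,0,0,25,-0.4],[0,0,0,0,0,12,-0.4],[0,0,0,0,0,5,-0.4],[0,0,0,0,0,0,-0.4],[0,0,0,0,0,0,-0.4],[0,0,0,0,0,0,-0.4],[0,0,0,0,0,0,-0.4]]}}

```text
time_s: 34.0
eef_pos: [0.6378, 0.0083, 0.0506]
eef_rot: [0.14, 0.057, 0.989, -0.007]
wrist_force: [-0.8, -0.5, -0.2]
opening: 0.702
grasp_force: 0.0
```

>>> {"op": "send_rows", "data": {"motion": [[0,0,0,0,0,0,1],[0,0,0,0,0,0,1],[0,0,0,0,0,0,1],[0,0,0,0,0,0,1],[0,0,0,0,0,0,1],[0,0,0,0,0,0,1],[0,0,0,0,0,-4,1],[0,0,0,0,0,0,1],[0,0,0,0,0,0,1],[0,0,0,0,0,0,1]]}}

```text
time_s: 35.0
eef_pos: [0.6359, 0.0085, 0.0529]
eef_rot: [0.139, 0.057, 0.989, -0.006]
wrist_force: [-0.3, 0.5, -0.5]
opening: 0.512
grasp_force: 61.2
```

```bash
python3 - <<'E'
from h import *
indeck();print(ctrl.get_obs()["wrist_force"]);plan(deckp(83,70,9.5),83.45,-16)
E
```

```text
tcp in deck [88.7 70.5  6.7]
[-0.31213586  0.45678993 -0.49296528]
 turn [ 0.2 -0.  -0. ] shift-before-turn [ 5.7 -0.5 -2.8] shift-after-turn [ 5.7 -0.5 -2.8] q6 -1.66
```

>>> {"op": "send_rows", "data": {"motion": [[0,0,0,4,0,-1,1],[0,0,0,4,0,0,1],[0,0,0,0,0,0,1],[0,0,0,0,0,0,1],[0,0,0,0,0,2,1],[0,0,0,0,0,2,1],[0,0,0,0,0,0.6,1],[0,0,0,0,0,0,1],[0,0,0,0,0,0,1],[0,0,0,0,0,0,1]]}}

```text
time_s: 36.0
eef_pos: [0.6293, 0.0093, 0.0481]
eef_rot: [0.139, 0.056, 0.989, -0.006]
wrist_force: [-6.7, 0.6, 9.1]
opening: 0.505
grasp_force: 62.5
```

```bash
python3 - <<'E'
from h import *
c=cam("wrist");indeck();print(ctrl.get_obs()["wrist_force"]);ondeck(c)
E
```

```text
tcp in deck [80.9 70.5  3.9]
[-6.59068717 -0.56521117  8.94920231]
deck piece c=(63.1,68.4) 127.2x69.8 ang 10.5 top 19.0 lowend 2.5
deck piece c=(51.5,-0.3) 99.0x33.8 ang 0.1 top 19.9 lowend 2.4
deck piece c=(82.3,-57.0) 83.4x21.3 ang -12.2 top 17.5 lowend 42.5
```

Resting flat, low end at 2.5 mm. Release and rise.

>>> {"op": "send_rows", "data": {"motion": [[0,0,0,0,0,0,-0.4],[0,0,0,0,0,0,-0.4],[0,0,0,0,0,0,-0.4],[0,0,0,0,0,0,-0.4],[0,0,0,0,0,-10,-0.4],[0,0,0,0,0,-30,-0.4],[0,0,0,0,0,-40,-0.4],[0,0,0,0,0,-40,-0.4],[0,0,0,0,0,-40,-0.4],[0,0,0,0,0,0,-0.4]]}}

```text
time_s: 37.05
eef_pos: [0.5882, 0.0135, 0.2089]
eef_rot: [0.145, 0.056, 0.988, -0.007]
wrist_force: [1.0, -0.0, 0.5]
opening: 0.699
grasp_force: 0.0
```

```bash
python3 - <<'E'
from h import *
c=cam("wrist");indeck();ondeck(c)
plan([.46,-.27,.22],83.45)
E
```

```text
tcp in deck [ 83.8  70.  167.2]
deck piece c=(60.8,-69.0) 120.6x29.6 ang -0.1 top 17.8 lowend 1.1
deck piece c=(62.0,-0.2) 120.2x33.1 ang -0.0 top 19.9 lowend 2.6
deck piece c=(82.2,70.8) 159.7x45.1 ang -0.0 top 18.9 lowend 2.4
 turn [ 0.1 16.4  0. ] shift-before-turn [  86.1 -296.2  -41. ] shift-after-turn [  94.  -296.3  -14.2] q6 -1.66
```

>>> {"op": "send_rows", "data": {"motion": [[0,8.2,0,0,0,0,-0.4],[0,8.2,0,0,0,0,-0.4],[0,0,0,20,-35,-4,-0.4],[0,0,0,20,-35,-4,-0.4],[0,0,0,20,-35,-4,-0.4],[0,0,0,20,-35,0,-0.4],[0,0,0,20,-35,0,-0.4],[0,0,0,20,-35,0,-0.4],[0,0,0,20,-35,0,-0.4],[0,0,0,12,-42,0,-0.4]]}}

```text
time_s: 38.1
eef_pos: [0.4, -0.254, 0.2122]
eef_rot: [-0.004, 0.057, 0.998, 0.003]
wrist_force: [1.3, -0.3, 0.1]
opening: 0.701
grasp_force: 0.0
```

>>> {"op": "send_rows", "data": {"motion": [[0,0,0,0,0,0,-0.4],[0,0,0,0,0,0,-0.4],[0,0,0,0,0,0,-0.4],[0,0,0,0,0,0,-0.4],[0,0,0,0,0,0,-0.4],[0,0,0,0,0,0,-0.4],[0,0,0,0,0,0,-0.4],[0,0,0,0,0,0,-0.4],[0,0,0,0,0,0,-0.4],[0,0,0,0,0,0,-0.4]]}}

```text
time_s: 39.1
eef_pos: [0.402, -0.2541, 0.2134]
eef_rot: [-0.003, 0.057, 0.998, 0.002]
wrist_force: [-0.4, -0.6, 0.0]
opening: 0.698
grasp_force: 0.0
```

```bash
python3 - <<'E'
from h import *
c=cam("wrist");np.savez("w5.npz",**c);print(tool()[:3,3],yaw())
# project approx knob
p=np.linalg.inv(c["X"])@np.array([.40,-.257,.05,1]);p=p[:3]/p[2]
uv=cv2.projectPoints(p[None],np.zeros(3),np.zeros(3),c["mtx"],np.array([c["k1"],0,0,0.]))[0].ravel();print(uv)
u,v=np.clip(uv.astype(int),[110,90],[530,390]);print(u,v)
cv2.imwrite("pics/w5.png",cv2.resize(c["color"][v-90:v+90,u-110:u+110,::-1],None,fx=3,fy=3,interpolation=cv2.INTER_CUBIC))
E
```

```text
[ 0.40192198 -0.25410853  0.21343551] 83.46904016063753
[317.69335162 215.80645773]
317 215
```

View pics/w5.png

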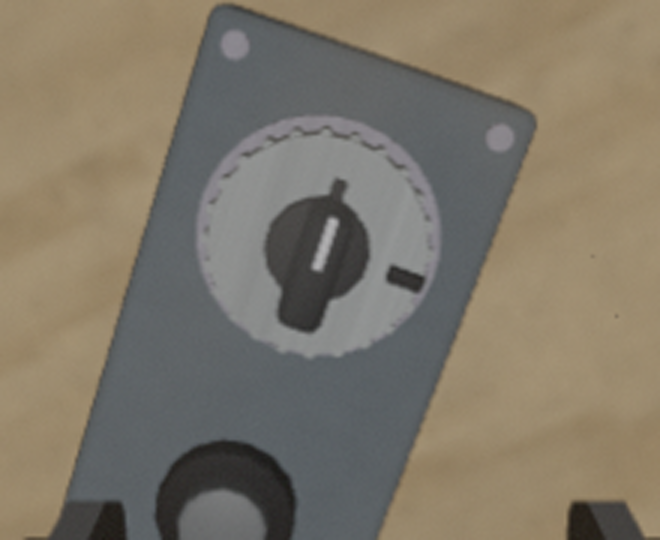

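The crop shows the pointer tip at (340,182), the rib at (406,279), and the ring centred near (318,240). The button is partly visible at (222,520). Next I'll measure the axis, pointer and rib angles.

```bash
cat > knob.py <<'E'
from h import *
def measure(c,ctr0,btn0=None):
    g=cv2.cvtColor(c["color"],cv2.COLOR_RGB2GRAY); h,w=g.shape
    v,u=np.mgrid[:h,:w];uv=np.c_[u.ravel(),v.ravel()]
    def at(z): return plane(c,uv,z).reshape(h,w,3)[...,:2]*1000
    A=at(.044); near=np.hypot(*(A-ctr0).transpose(2,0,1))<45
    m=((g>120)&near).astype(np.uint8); m=cv2.morphologyEx(m,cv2.MORPH_CLOSE,np.ones((5,5)))
    cn=max(cv2.findContours(m,cv2.RETR_EXTERNAL,cv2.CHAIN_APPROX_NONE)[0],key=cv2.contourArea)
    (x,y),r=cv2.minEnclosingCircle(A[cn[:,0,1],cn[:,0,0]].astype(np.float32))
    (ex,ey),(e1,e2),_=cv2.fitEllipse(cv2.convexHull(A[cn[:,0,1],cn[:,0,0]].astype(np.float32)))
    print("ring circle",(x,y),2*r,"ellipse",(ex,ey),e1,e2)
    ctr=np.array([ex,ey]);dark=(g<95)
    out=[]
    B=at(.048)-ctr; rr=np.hypot(B[...,0],B[...,1]); s=dark&(rr>23)&(rr<29)
    n,L,st,_=cv2.connectedComponentsWithStats(s.astype(np.uint8))
    for i in range(1,n):
        if st[i,4]<15: continue
        q=B[L==i].mean(0);print("rib?",st[i,4],q.round(1),np.degrees(np.arctan2(q[1],q[0])).round(1),"r",np.hypot(*q).round(1))
    B=at(.047)-ctr; rr=np.hypot(B[...,0],B[...,1]); s=dark&(rr>16.5)&(rr<22)
    n,L,st,_=cv2.connectedComponentsWithStats(s.astype(np.uint8))
    for i in range(1,n):
        if st[i,4]<6: continue
        q=B[L==i].mean(0);print("pointer?",st[i,4],q.round(1),np.degrees(np.arctan2(q[1],q[0])).round(1),"r",np.hypot(*q).round(1))
    B=at(.079)-ctr; s=(g>110)&(np.hypot(B[...,0],B[...,1])<14)
    q=B[s]; 
    if len(q)>10:
        e=cv2.fitLine(q.astype(np.float32),cv2.DIST_L2,0,.01,.01).ravel();print("line",len(q),q.mean(0).round(1),np.degrees(np.arctan2(e[1],e[0])).round(1))
    return ctr
E
python3 - <<'E'
from knob import *
c=dict(np.load("w5.npz"));c["k1"]=float(c["k1"]);ctr=measure(c,np.array([395,-257]))
print(plane(c,[(207+222/3,125+520/3)],.051))
P=cloud(c);m=(c["z_map"]>0)&(P[...,2]>.045)&(P[...,2]<.056)&(P[...,0]>.45)&(P[...,1]<-.2);q=P[m]
print(len(q),q.mean(0),q.min(0),q.max(0))
m=(c["z_map"]>0)&(P[...,2]>.07)&(P[...,2]<.085)&(P[...,0]<.45);q=P[m];print(len(q),np.median(q,0));print(cv2.minAreaRect((q[:,:2]*1000).astype(np.float32)))
E
```

```text
ring circle (391.13812255859375, -260.40728759765625) 69.67190551757812 ellipse (390.9504699707031, -260.336181640625) 68.7056884765625 69.27879333496094
rib? 43 [12.9 22.4] 60.0 r 25.9
rib? 51 [23.  -8.1] -19.4 r 24.4
pointer? 9 [-15.4   8. ] 152.4 r 17.3
pointer? 106 [17.5 -6.5] -20.3 r 18.7
line 213 [2.2 1.2] 74.4
[[ 0.47126175 -0.29858929  0.051     ]]
1904 [ 0.51789012 -0.40564183  0.05050546] [ 0.4501387  -0.52197021  0.04501015] [ 0.66880026 -0.26424373  0.05598853]
1306 [ 0.40851541 -0.52070671  0.07853683]
((413.802490234375, -391.07440185546875), (47.28878402709961, 287.554443359375), 5.448119640350342)
```

```bash
python3 - <<'E'
from knob import *
c=dict(np.load("w5.npz"));c["k1"]=float(c["k1"]);P=cloud(c)
near=np.hypot(P[...,0]-.391,P[...,1]+.260)
q=P[(c["z_map"]>0)&(P[...,2]>.074)&(P[...,2]<.085)&(near<.03)];print(len(q),np.median(q[:,2]),cv2.minAreaRect((q[:,:2]*1000).astype(np.float32)),q.mean(0))
q=P[(c["z_map"]>0)&(P[...,2]>.0405)&(P[...,2]<.047)&(near<.05)];print("ring",len(q),np.median(q[:,2]),cv2.minEnclosingCircle((q[:,:2]*1000).astype(np.float32)))
nb=np.hypot(P[...,0]-.4713,P[...,1]+.2986)
q=P[(c["z_map"]>0)&(P[...,2]>.048)&(P[...,2]<.056)&(nb<.03)];print("btn",len(q),np.median(q[:,2]),cv2.minEnclosingCircle((q[:,:2]*1000).astype(np.float32)))
for z in(.045,.047,.049): print(z,plane(c,[(320.3,185.7),(342.3,218),(318,198.2),(313,214.3),(307.7,235)],z)*1000)
print("line top",plane(c,[(318,198.2),(313,214.3)],.079)*1000)
E
```

```text
623 0.07895832022465399 ((393.27239990234375, -260.4808349609375), (12.05188274383545, 32.029666900634766), 64.38145446777344) [ 0.39238726 -0.26025806  0.07876265]
ring 3152 0.0441760216100901 ((393.22882080078125, -260.6105651855469), 33.33020782470703)
btn 659 0.0510534398162002 ((474.3321228027344, -299.2836608886719), 13.854920387268066)
0.045 [[ 375.76817486 -251.97527175   45.        ]
 [ 405.4872033  -236.47759385   45.        ]
 [ 386.05801321 -255.12582208   45.        ]
 [ 399.37832288 -260.99515459   45.        ]
 [ 417.08745576 -267.78340186   45.        ]]
0.047 [[ 375.47106051 -251.93957296   47.        ]
 [ 404.99946692 -236.54129936   47.        ]
 [ 385.69489839 -255.06991522   47.        ]
 [ 398.92976972 -260.90160101   47.        ]
 [ 416.52531372 -267.64630749   47.        ]]
0.049 [[ 375.17394617 -251.90387417   49.        ]
 [ 404.51173054 -236.60500486   49.        ]
 [ 385.33178357 -255.01400836   49.        ]
 [ 398.48121656 -260.80804742   49.        ]
 [ 415.96317169 -267.50921313   49.        ]]
line top [[ 379.88506129 -254.17540545   79.        ]
 [ 391.75291912 -259.40474362   79.        ]]
```

Checks out: the bar is 12.05x32.0 mm at z=0.079, axis (393.3,-260.5), rib radius 26.5, button (474.3,-299.3) at z=0.051. The pointer is at 154.3° and the rib at 64.3°, so 90° clockwise.

```bash
python3 - <<'E'
from h import *
plan([.3933,-.2605,.12],64.3)
E
```

```text
turn [ 0.1 -0.4 19.2] shift-before-turn [ 7.2 -7.6 93.5] shift-after-turn [ 5.  -9.5 93.4] q6 -2.27
```

>>> {"op": "send_rows", "data": {"motion": [[0,-0.2,6.4,0,0,0,-0.1],[0,-0.2,6.4,0,0,0,-0.1],[0,0,6.4,0,0,0,-0.1],[0,0,0,5,-9.5,25,-0.1],[0,0,0,0,0,40,-0.1],[0,0,0,0,0,28,-0.1],[0,0,0,0,0,0,-0.1],[0,0,0,0,0,0,-0.1],[0,0,0,0,0,0,-0.1],[0,0,0,0,0,0,-0.1]]}}

```text
time_s: 40.15
eef_pos: [0.3944, -0.2613, 0.1223]
eef_rot: [0.001, 0.223, 0.975, 0.0]
wrist_force: [0.3, 0.1, -0.3]
opening: 0.549
grasp_force: 0.0
```

```bash
python3 - <<'E'
from h import *
plan([.3933,-.2605,.058],64.3);print(ctrl.get_obs()["opening"]*85)
E
```

```text
turn [ 0.   0.1 -0. ] shift-before-turn [ 1.5  0.2 64.3] shift-after-turn [ 1.3  0.3 64.3] q6 -1.96
46.68704849106892
```

>>> {"op": "send_rows", "data": {"motion": [[0,0,0,1.5,0,30,-0.1],[0,0,0,0,0,20,-0.1],[0,0,0,0,0,9,-0.1],[0,0,0,0,0,4,-0.1],[0,0,0,0,0,0,-0.1],[0,0,0,0,0,0,-0.1],[0,0,0,0,0,0,-0.1],[0,0,0,0,0,0,-0.1],[0,0,0,0,0,0,-0.1],[0,0,0,0,0,0,-0.1]]}}

```text
time_s: 41.15
eef_pos: [0.3921, -0.2596, 0.0576]
eef_rot: [0.0, 0.223, 0.975, 0.001]
wrist_force: [-0.3, -0.3, 0.2]
opening: 0.549
grasp_force: 0.0
```

```bash
python3 - <<'E'
from h import *
plan([.3933,-.2605,.058],64.3);print(ctrl.get_obs()["eef_pos"])
E
```

```text
turn [ 0.1 -0.  -0. ] shift-before-turn [-1.5 -0.3 -0.4] shift-after-turn [-1.5 -0.3 -0.4] q6 -1.96
[ 0.39209394 -0.25958253  0.0576246 ]
```

>>> {"op": "send_rows", "data": {"motion": [[0,0,0,-1,0,0,1],[0,0,0,0,0,0,1],[0,0,0,0,0,0,1],[0,0,0,0,0,0,1],[0,0,0,0,0,0,1],[0,0,0,0,0,0,1],[0,0,0,0,0,0,1],[0,0,0,0,0,0,1],[0,0,0,0,0,0,1],[0,0,0,0,0,0,1]]}}

```text
time_s: 42.15
eef_pos: [0.3928, -0.2604, 0.0576]
eef_rot: [-0.0, 0.223, 0.975, 0.001]
wrist_force: [-3.5, -3.3, 4.7]
opening: 0.128
grasp_force: 60.2
```

```bash
python3 - <<'E'
from h import *
o=ctrl.get_obs();print(tool()[:3,3],yaw(),o["opening"]*85,o["grasp_force"],o["wrist_force"],o["torque"])
E
```

```text
[ 0.39281066 -0.26036973  0.05763135] 64.27803275320149 10.876999749817447 60.170997977256775 [-3.49518289 -3.26072194  4.66729344] [-0.53450013  0.74971434 -0.00198076]
```

Gripped on axis. Now turn 90° clockwise (+z).

>>> {"op": "send_rows", "data": {"motion": [[0,0,5,0,0,0,1],[0,0,6,0,0,0,1],[0,0,6,0,0,0,1],[0,0,6,0,0,0,1],[0,0,6,0,0,0,1],[0,0,6,0,0,0,1],[0,0,6,0,0,0,1],[0,0,5,0,0,0,1],[0,0,0,0,0,0,1],[0,0,0,0,0,0,1]]}}

```text
time_s: 43.15
eef_pos: [0.3933, -0.26, 0.0576]
eef_rot: [-0.0, 0.585, 0.811, 0.001]
wrist_force: [-1.0, -0.4, 4.0]
opening: 0.122
grasp_force: 60.2
```

```bash
python3 - <<'E'
from h import *
o=ctrl.get_obs();print(tool()[:3,3],yaw(),o["opening"]*85,o["grasp_force"],o["wrist_force"],o["torque"])
E
```

```text
[ 0.39333925 -0.25995594  0.05762532] 18.39333808368398 10.383228422851502 60.15745997428894 [-1.02249316 -0.37309953  4.03403253] [-0.16485035 -0.01495811 -0.03995694]
```

>>> {"op": "send_rows", "data": {"motion": [[0,0,5,0,0,0,1],[0,0,6,0,0,0,1],[0,0,6,0,0,0,1],[0,0,6,0,0,0,1],[0,0,6,0,0,0,1],[0,0,6,0,0,0,1],[0,0,5,0,0,0,1],[0,0,4,0,0,0,1],[0,0,0,0,0,0,1],[0,0,0,0,0,0,1]]}}

```text
time_s: 44.15
eef_pos: [0.394, -0.2601, 0.0577]
eef_rot: [-0.0, 0.846, 0.533, 0.001]
wrist_force: [5.5, 0.3, 0.8]
opening: 0.127
grasp_force: 59.7
```

>>> {"op": "send_rows", "data": {"motion": [[0,0,0,0,0,0,1],[0,0,0,0,0,0,1],[0,0,0,0,0,0,-0.1],[0,0,0,0,0,0,-0.1],[0,0,0,0,0,0,-0.1],[0,0,0,0,0,0,-0.1],[0,0,0,0,0,-15,-0.1],[0,0,0,0,0,-35,-0.1],[0,0,0,0,0,-40,-0.1],[0,0,0,0,0,-40,-0.1]]}}

```text
time_s: 45.15
eef_pos: [0.3923, -0.2597, 0.1884]
eef_rot: [-0.002, 0.847, 0.532, 0.0]
wrist_force: [0.7, -0.5, -0.2]
opening: 0.551
grasp_force: 0.0
```

```bash
python3 - <<'E'
from h import *
print(tool()[:3,3],yaw())
c=cam("wrist");np.savez("w6.npz",**c)
P=cloud(c);near=np.hypot(P[...,0]-.3933,P[...,1]+.2605)
q=P[(c["z_map"]>0)&(P[...,2]>.074)&(P[...,2]<.085)&(near<.03)];print(len(q),cv2.minAreaRect((q[:,:2]*1000).astype(np.float32)) if len(q) else 0)
ctr=np.array([.3933,-.2605])
g=cv2.cvtColor(c["color"],cv2.COLOR_RGB2GRAY);v,u=np.mgrid[:480,:640]
B=plane(c,np.c_[u.ravel(),v.ravel()],.048).reshape(480,640,3)[...,:2]-ctr;B*=1000
rr=np.hypot(B[...,0],B[...,1]);s=((g<95)&(rr>23)&(rr<30)).astype(np.uint8)
n,L,st,_=cv2.connectedComponentsWithStats(s)
for i in range(1,n):
    if st[i,4]>20: m=B[L==i].mean(0);print("rib?",st[i,4],m,np.degrees(np.arctan2(m[1],m[0])))
ys,xs=np.where(rr<40);r0,c0=ys.mean(),xs.mean();r=int(np.clip(r0,90,390));cc=int(np.clip(c0,110,530));print(r,cc)
cv2.imwrite("pics/w6.png",cv2.resize(c["color"][r-90:r+90,cc-110:cc+110,::-1],None,fx=3,fy=3))
E
```

```text
[ 0.39229531 -0.25969222  0.18839095] -25.710027721372697
728 ((393.2568359375, -260.7880554199219), (31.869421005249023, 11.52115535736084), 64.67442321777344)
rib? 54 [11.32851147 23.82898317] 64.57316801938707
rib? 57 [-10.55815826 -21.97437032] -115.66316899694603
221 324
```

View pics/w6.png

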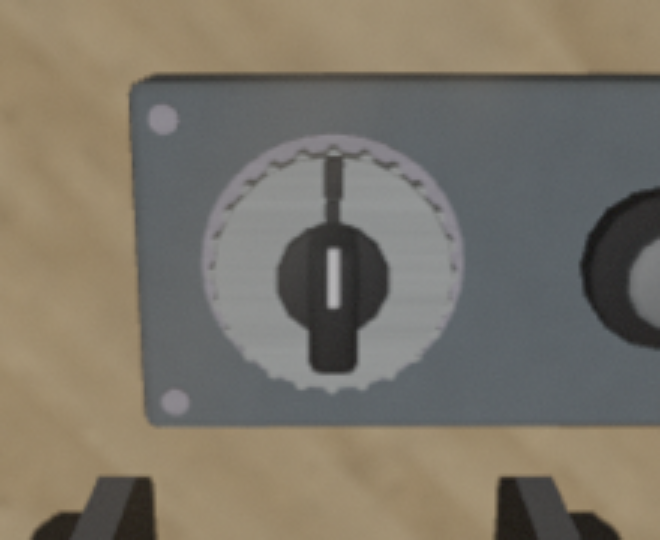

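The pointer points straight at the rib at crop (333,180): bar 64.7°, rib 64.6°, and the rib hasn't moved. Next I'll verify the pieces with the side camera and plan the press.

```bash
python3 - <<'E'
from h import *
c=cam("side");ondeck(c)
plan([.4743,-.2993,.09],-25.7)
E
```

```text
deck piece c=(84.3,70.4) 165.3x45.2 ang 0.2 top 18.1 lowend 4.8
 turn [0.5 0.1 0. ] shift-before-turn [  1.6  86.1 104. ] shift-after-turn [  1.4  87.  103.2] q6 -0.39
```

>>> {"op": "send_rows", "data": {"motion": [[0.5,0,0,0.5,22,0,1],[0,0,0,0.5,22,15,1],[0,0,0,0.5,22,20,1],[0,0,0,0,21,30,1],[0,0,0,0,0,20,1],[0,0,0,0,0,18,1],[0,0,0,0,0,0,1],[0,0,0,0,0,0,1],[0,0,0,0,0,0,1],[0,0,0,0,0,0,1]]}}

```text
time_s: 46.25
eef_pos: [0.4717, -0.2966, 0.0851]
eef_rot: [-0.003, 0.847, 0.532, -0.001]
wrist_force: [1.7, 0.2, -0.0]
opening: -0.004
grasp_force: 0.0
```

```bash
sed -i 's/def ondeck(c)/def ondeck(c,mn=800)/; s/s\[i,4\]<800: continue\n        d=/&/' h.py; python3 - <<'E'
s=open('h.py').read();a,b=s.split("def ondeck");b=b.replace("s[i,4]<800","s[i,4]<mn");open('h.py','w').write(a+"def ondeck"+b)
E
python3 - <<'E'
from h import *
c=cam("side");ondeck(c,200)
plan([.4743,-.2993,.056],-25.7);print(ctrl.get_obs()["opening"])
E
```

```text
deck piece c=(60.7,-69.0) 128.6x29.1 ang -0.1 top 17.0 lowend -2.0
deck piece c=(61.7,0.2) 130.6x34.5 ang 1.5 top 19.1 lowend 2.9
deck piece c=(83.0,70.4) 169.0x45.5 ang 0.1 top 18.0 lowend 4.5
 turn [-0.4 -0.1 -0. ] shift-before-turn [-1.4  3.8 29. ] shift-after-turn [-1.3  3.6 29. ] q6 -0.32
-0.002034874985144012
```

>>> {"op": "send_rows", "data": {"motion": [[0,0,0,-1.4,3.7,12,1],[0,0,0,0,0,12,1],[0,0,0,0,0,6,1],[0,0,0,0,0,3,1],[0,0,0,0,0,3,1],[0,0,0,0,0,3,1],[0,0,0,0,0,2,1],[0,0,0,0,0,0,1],[0,0,0,0,0,0,1],[0,0,0,0,0,0,1]]}}

```text
time_s: 47.3
eef_pos: [0.4733, -0.2983, 0.0457]
eef_rot: [-0.005, 0.847, 0.532, -0.002]
wrist_force: [-11.1, 9.3, 28.0]
opening: -0.0
grasp_force: 14.0
```

```bash
python3 - <<'E'
from h import *
o=ctrl.get_obs();print(o["eef_pos"],o["wrist_force"])
E
```

```text
[ 0.47327747 -0.29829027  0.04565993] [-11.08495479   9.2939912   27.98548089]
```

Fully pressed (28 N, z bottomed at 45.7 mm). Now rise and go back to the knob.

>>> {"op": "send_rows", "data": {"motion": [[0,0,0,0,0,-10,1],[0,0,0,0,0,-25,1],[0,0,0,0,0,-30,1],[0,0,0,0,0,-20,1],[0,0,0,0,-30,0,-0.1],[0,0,0,0,-30,0,-0.1],[0,0,0,0,-29,0,-0.1],[0,0,0,0,0,0,-0.1],[0,0,0,0,0,0,-0.1],[0,0,0,0,0,0,-0.1]]}}

```text
time_s: 48.3
eef_pos: [0.395, -0.2614, 0.1292]
eef_rot: [-0.004, 0.847, 0.532, -0.001]
wrist_force: [0.4, -0.9, 0.2]
opening: 0.551
grasp_force: 0.0
```

```bash
python3 - <<'E'
from h import *
plan([.3933,-.2606,.058],-25.6)
E
```

```text
turn [-0.4 -0.1 -0.1] shift-before-turn [-0.1 -1.4 71.2] shift-after-turn [ 0.  -1.9 71.2] q6 -0.39
```

>>> {"op": "send_rows", "data": {"motion": [[-0.4,0,0,0,-1.6,35,-0.1],[0,0,0,0,0,20,-0.1],[0,0,0,0,0,10,-0.1],[0,0,0,0,0,6,-0.1],[0,0,0,0,0,0,-0.1],[0,0,0,0,0,0,-0.1],[0,0,0,0,0,0,-0.1],[0,0,0,0,0,0,-0.1],[0,0,0,0,0,0,-0.1],[0,0,0,0,0,0,-0.1]]}}

```text
time_s: 49.3
eef_pos: [0.3923, -0.2596, 0.0579]
eef_rot: [-0.001, 0.847, 0.532, 0.0]
wrist_force: [-0.1, 0.8, -0.8]
opening: 0.551
grasp_force: 0.0
```

```bash
python3 - <<'E'
from h import *
plan([.3933,-.2606,.058],-25.6)
E
```

```text
turn [-0.1 -0.1 -0.1] shift-before-turn [-0.5  1.3 -0.1] shift-after-turn [-0.5  1.3 -0.1] q6 -0.39
```

>>> {"op": "send_rows", "data": {"motion": [[0,0,0,0,1,0,1],[0,0,0,0,0,0,1],[0,0,0,0,0,0,1],[0,0,0,0,0,0,1],[0,0,0,0,0,0,1],[0,0,0,0,0,0,1],[0,0,0,0,0,0,1],[0,0,0,0,0,0,1],[0,0,-5,0,0,0,1],[0,0,-6,0,0,0,1]]}}

```text
time_s: 50.3
eef_pos: [0.3936, -0.2602, 0.0579]
eef_rot: [-0.001, 0.791, 0.612, 0.001]
wrist_force: [3.7, -0.5, 1.6]
opening: 0.127
grasp_force: 61.3
```

>>> {"op": "send_rows", "data": {"motion": [[0,0,-6,0,0,0,1],[0,0,-6,0,0,0,1],[0,0,-6,0,0,0,1],[0,0,-6,0,0,0,1],[0,0,-6,0,0,0,1],[0,0,-6,0,0,0,1],[0,0,-6,0,0,0,1],[0,0,-6,0,0,0,1],[0,0,-6,0,0,0,1],[0,0,-6,0,0,0,1]]}}

```text
time_s: 51.3
eef_pos: [0.393, -0.2605, 0.0579]
eef_rot: [-0.001, 0.378, 0.926, 0.001]
wrist_force: [2.6, -0.9, 3.0]
opening: 0.127
grasp_force: 61.5
```

>>> {"op": "send_rows", "data": {"motion": [[0,0,-6,0,0,0,1],[0,0,-5,0,0,0,1],[0,0,-4,0,0,0,1],[0,0,-3.5,0,0,0,1],[0,0,0,0,0,0,1],[0,0,0,0,0,0,1],[0,0,0,0,0,0,1],[0,0,0,0,0,0,1],[0,0,0,0,0,0,1],[0,0,0,0,0,0,1]]}}

```text
time_s: 52.3
eef_pos: [0.3929, -0.2606, 0.0579]
eef_rot: [-0.001, 0.227, 0.974, 0.001]
wrist_force: [-2.0, -5.2, 4.2]
opening: 0.126
grasp_force: 61.7
```

```bash
python3 - <<'E'
from h import *
o=ctrl.get_obs();print(tool()[:3,3],yaw(),o["opening"]*85,o["wrist_force"],o["torque"])
E
```

```text
[ 0.39294072 -0.2606103   0.05786641] 63.73448815766896 10.66770678114731 [-2.04543676 -5.15042095  4.17209482] [-1.00968175  0.3662126  -0.05056323]
```

>>> {"op": "send_rows", "data": {"motion": [[0,0,-1,0,0,0,1],[0,0,0,0,0,0,1],[0,0,0,0,0,0,1],[0,0,0,0,0,0,-0.1],[0,0,0,0,0,0,-0.1],[0,0,0,0,0,0,-0.1],[0,0,0,0,0,0,-0.1],[0,0,0,0,0,-20,-0.1],[0,0,0,0,0,-45,-0.1],[0,0,0,0,0,-45,-0.1]]}}

```text
time_s: 53.3
eef_pos: [0.3925, -0.2591, 0.1678]
eef_rot: [-0.002, 0.218, 0.976, 0.002]
wrist_force: [1.2, -0.9, -0.5]
opening: 0.553
grasp_force: 0.0
```

>>> {"op": "send_rows", "data": {"motion": [[0,0,0,0,0,-45,-0.05],[0,0,0,0,0,0,-0.05],[0,0,0,0,0,0,-0.05],[0,0,0,0,0,0,-0.05],[0,0,0,0,0,0,-0.05],[0,0,0,0,0,0,-0.05],[0,0,0,0,0,0,-0.05],[0,0,0,0,0,0,-0.05],[0,0,0,0,0,0,-0.05],[0,0,0,0,0,0,-0.05]]}}

```text
time_s: 54.3
eef_pos: [0.3934, -0.2604, 0.2126]
eef_rot: [-0.001, 0.218, 0.976, 0.001]
wrist_force: [-0.2, -0.8, -0.0]
opening: 0.523
grasp_force: 0.0
```

```bash
python3 - <<'E'
from h import *
c=cam("wrist");P=cloud(c);near=np.hypot(P[...,0]-.3933,P[...,1]+.2605)
q=P[(c["z_map"]>0)&(P[...,2]>.074)&(P[...,2]<.085)&(near<.03)];print(len(q),cv2.minAreaRect((q[:,:2]*1000).astype(np.float32)))
ondeck(cam("side"),200)
# board from wrist view w1-like: use side depth corners of board
dplan(63.5,-69,150)
E
```

```text
624 ((393.30841064453125, -260.5395202636719), (11.726861000061035, 32.19685745239258), 64.4772720336914)
deck piece c=(63.2,-68.3) 124.8x30.8 ang 1.4 top 17.3 lowend 2.3
deck piece c=(63.0,-0.1) 128.2x33.1 ang 0.3 top 19.2 lowend 3.2
deck piece c=(85.4,70.6) 164.4x45.9 ang 0.4 top 18.0 lowend 5.7
 turn [ -2.5 -16.  -18.6] shift-before-turn [-89.2 194.   29.1] shift-after-turn [-132.9  155.3   68.2] q6 -1.97
```

Knob is back at its start angle (64.5°). Now I'll return the pieces, offcut_2 first.

>>> {"op": "send_rows", "data": {"motion": [[0,0,-6.1,0,0,0,-0.1],[0,0,-6.1,0,0,0,-0.1],[0,0,-6.1,0,0,0,-0.1],[0,-8,0,0,0,0,-0.1],[0,-8,0,0,0,0,-0.1],[0,0,0,-33,38,0,-0.1],[0,0,0,-33,38,0,-0.1],[0,0,0,-33,38,10,-0.1],[0,0,0,-33,38,50,-0.1],[0,0,0,0,0,0,-0.1]]}}

```text
time_s: 55.4
eef_pos: [0.5385, -0.1335, 0.1987]
eef_rot: [0.135, 0.058, 0.989, -0.005]
wrist_force: [-1.1, 0.1, 0.4]
opening: 0.552
grasp_force: 0.0
```

>>> {"op": "send_rows", "data": {"motion": [[0,0,0,0,0,0,-0.1],[0,0,0,0,0,0,-0.1],[0,0,0,0,0,0,-0.1],[0,0,0,0,0,0,-0.1],[0,0,0,0,0,0,-0.1],[0,0,0,0,0,0,-0.1],[0,0,0,0,0,0,-0.1],[0,0,0,0,0,0,-0.1],[0,0,0,0,0,0,-0.1],[0,0,0,0,0,0,-0.1]]}}

```text
time_s: 56.4
eef_pos: [0.5379, -0.1375, 0.2028]
eef_rot: [0.138, 0.06, 0.989, -0.007]
wrist_force: [-0.0, 0.7, -1.2]
opening: 0.555
grasp_force: 0.0
```

```bash
python3 - <<'E'
from h import *
c=cam("wrist");indeck();ondeck(c);dplan(61,-69,5.5)
E
```

```text
tcp in deck [ 52.4 -85.7 173. ]
deck piece c=(60.7,-68.9) 119.6x27.1 ang -0.2 top 18.0 lowend 1.0
deck piece c=(61.9,-0.2) 119.1x33.3 ang -0.3 top 20.0 lowend 2.6
deck piece c=(82.2,70.2) 161.1x47.0 ang -0.0 top 19.0 lowend 2.4
 turn [ 0.1 -0.1 -0.4] shift-before-turn [ -8.8  16.6 167.5] shift-after-turn [ -8.6  16.7 167.5] q6 -2.04
```

>>> {"op": "send_rows", "data": {"motion": [[0,0,-0.4,-8.7,16.7,20,-0.1],[0,0,0,0,0,40,-0.1],[0,0,0,0,0,40,-0.1],[0,0,0,0,0,40,-0.1],[0,0,0,0,0,16,-0.1],[0,0,0,0,0,8,-0.1],[0,0,0,0,0,3,-0.1],[0,0,0,0,0,0,-0.1],[0,0,0,0,0,0,1],[0,0,0,0,0,0,1]]}}

```text
time_s: 57.45
eef_pos: [0.5945, -0.1275, 0.0466]
eef_rot: [0.139, 0.056, 0.989, -0.008]
wrist_force: [-2.1, 0.2, 4.0]
opening: 0.307
grasp_force: 59.4
```

>>> {"op": "send_rows", "data": {"motion": [[0,0,0,0,0,0,1],[0,0,0,0,0,0,1],[0,0,0,0,0,0,1],[0,0,0,0,0,0,1],[0,0,0,0,0,0,1],[0,0,0,0,0,0,1],[0,0,0,0,0,-15,1],[0,0,0,0,0,-40,1],[0,0,0,0,0,-45,1],[0,0,0,0,0,-45,1]]}}

```text
time_s: 58.45
eef_pos: [0.5534, -0.1225, 0.1859]
eef_rot: [0.138, 0.057, 0.989, -0.008]
wrist_force: [0.9, -0.8, 0.1]
opening: 0.306
grasp_force: 60.3
```

>>> {"op": "send_rows", "data": {"motion": [[0,8,0,0,0,-20,1],[0,8,0,0,0,0,1],[0,0,-8,0,0,0,1],[0,0,-8,0,0,0,1],[0,0,-8,0,0,0,1],[0,0,-8,0,0,0,1],[0,0,-6,0,0,0,1],[0,0,0,0,0,0,1],[0,0,0,0,0,0,1],[0,0,0,0,0,0,1]]}}

```text
time_s: 59.45
eef_pos: [0.5488, -0.1221, 0.2037]
eef_rot: [-0.0, -0.27, 0.963, 0.001]
wrist_force: [0.4, -0.7, -0.8]
opening: 0.305
grasp_force: 60.3
```

```bash
python3 - <<'E'
from h import *
held(cam("wrist"),60);plan([.4951,.2167,.06],121.3)
E
```

```text
held end x 61.4 centre x 1.4  top z -10.3 y-range [-13.3  13.6] skew 0.1 deg
 turn [ 0.1 -0.   0.1] shift-before-turn [-130.6  317.   144. ] shift-after-turn [-130.1  317.4  143.6] q6 -2.55
```

>>> {"op": "send_rows", "data": {"motion": [[0,0,0,-16.3,39.6,0,1],[0,0,0,-16.3,39.6,0,1],[0,0,0,-16.3,39.6,0,1],[0,0,0,-16.3,39.6,0,1],[0,0,0,-16.3,39.6,0,1],[0,0,0,-16.3,39.6,0,1],[0,0,0,-16.3,39.6,20,1],[0,0,0,-16.3,39.6,30,1],[0,0,0,0,0,45,1],[0,0,0,0,0,45,1]]}}

```text
time_s: 60.5
eef_pos: [0.495, 0.2163, 0.0647]
eef_rot: [0.001, -0.272, 0.962, 0.001]
wrist_force: [0.6, 0.5, -0.9]
opening: 0.305
grasp_force: 60.3
```

>>> {"op": "send_rows", "data": {"motion": [[0,0,0,0,0,0,1],[0,0,0,0,0,0,1],[0,0,0,0,0,0,1],[0,0,0,0,0,0,1],[0,0,0,0,0,0,1],[0,0,0,0,0,0,1],[0,0,0,0,0,0,1],[0,0,0,0,0,0,1],[0,0,0,0,0,0,1],[0,0,0,0,0,0,1]]}}

```text
time_s: 61.5
eef_pos: [0.4947, 0.2145, 0.065]
eef_rot: [-0.001, -0.271, 0.963, 0.001]
wrist_force: [-1.1, -0.1, 0.4]
opening: 0.31
grasp_force: 60.3
```

```bash
python3 - <<'E'
from h import *
held(cam("wrist"),60);plan([.4951,.2167,.0145],121.3)
E
```

```text
held end x 61.5 centre x 1.5  top z -10.3 y-range [-13.4  13.6] skew 0.0 deg
 turn [ 0.1 -0.1  0.2] shift-before-turn [-1.6  1.5 50.5] shift-after-turn [-1.5  1.6 50.5] q6 -1.93
```

>>> {"op": "send_rows", "data": {"motion": [[0,0,0,-1.5,1.6,25,1],[0,0,0,0,0,15,1],[0,0,0,0,0,7,1],[0,0,0,0,0,3,1],[0,0,0,0,0,1.5,1],[0,0,0,0,0,0,1],[0,0,0,0,0,0,1],[0,0,0,0,0,0,1],[0,0,0,0,0,0,-0.1],[0,0,0,0,0,0,-0.1]]}}

```text
time_s: 62.55
eef_pos: [0.4953, 0.2168, 0.0138]
eef_rot: [-0.0, -0.271, 0.963, 0.001]
wrist_force: [-0.1, 0.9, 0.9]
opening: 0.547
grasp_force: 0.0
```

>>> {"op": "send_rows", "data": {"motion": [[0,0,0,0,0,0,-0.1],[0,0,0,0,0,0,-0.1],[0,0,0,0,0,-15,-0.1],[0,0,0,0,0,-45,-0.1],[0,0,0,0,0,-45,-0.1],[0,0,0,0,0,-45,-0.1],[0,0,0,0,0,-45,-0.1],[0,0,0,0,0,0,-0.1],[0,0,0,0,0,0,-0.1],[0,0,0,0,0,0,-0.1]]}}

```text
time_s: 63.55
eef_pos: [0.4945, 0.2163, 0.2078]
eef_rot: [-0.002, -0.271, 0.963, 0.001]
wrist_force: [-0.9, -0.8, 0.0]
opening: 0.552
grasp_force: 0.0
```

```bash
python3 - <<'E'
from h import *
bars(cam("wrist"),.015,.035);plan(deckp(62,0,130),83.45,0)
E
```

```text
bar c=(566.1,-11.6) 165.8x57.5 ang 83.4 z 0.0306 [  0  70 153 154]
bar c=(493.8,216.6) 120.0x28.0 ang 31.5 z 0.0243 [306 142  32 132]
 turn [ 0.1 -0.3 38. ] shift-before-turn [  77.8 -270.1   42.6] shift-after-turn [-104.8 -260.7   43.1] q6 -1.93
```

>>> {"op": "send_rows", "data": {"motion": [[0,0,7.6,0,0,0,-0.1],[0,0,7.6,0,0,0,-0.1],[0,0,7.6,0,0,0,-0.1],[0,0,7.6,0,0,0,-0.1],[0,0,7.6,0,0,0,-0.1],[0,0,0,-17.5,-43.5,0,-0.1],[0,0,0,-17.5,-43.5,0,-0.1],[0,0,0,-17.5,-43.5,0,-0.1],[0,0,0,-17.5,-43.5,0,-0.1],[0,0,0,-17.5,-43.5,0,-0.1]]}}

```text
time_s: 64.6
eef_pos: [0.5567, -0.0111, 0.2064]
eef_rot: [-0.003, 0.057, 0.998, 0.001]
wrist_force: [1.2, 0.4, -0.1]
opening: 0.55
grasp_force: 0.0
```

>>> {"op": "send_rows", "data": {"motion": [[0,0,0,-17.5,-43.5,0,-0.1],[0,-8,0,0,0,0,-0.1],[0,-8,0,0,0,0,-0.1],[0,0,0,0,0,0,-0.1],[0,0,0,0,0,0,-0.1],[0,0,0,0,0,0,-0.1],[0,0,0,0,0,0,-0.1],[0,0,0,0,0,0,-0.1],[0,0,0,0,0,0,-0.1],[0,0,0,0,0,0,-0.1]]}}

```text
time_s: 65.6
eef_pos: [0.5702, -0.0547, 0.2083]
eef_rot: [0.138, 0.056, 0.989, -0.007]
wrist_force: [0.6, 0.6, -0.1]
opening: 0.547
grasp_force: 0.0
```

```bash
python3 - <<'E'
from h import *
c=cam("wrist");ondeck(c);dplan(62,0,5.5)
E
```

```text
deck piece c=(80.9,70.9) 160.0x46.0 ang 0.2 top 19.0 lowend 1.2
deck piece c=(62.4,0.1) 119.1x32.0 ang -0.0 top 20.0 lowend 2.9
 turn [ 0.1 -0.1  0. ] shift-before-turn [ 13.3  -0.4 166.6] shift-after-turn [ 13.6  -0.2 166.6] q6 -1.83
```

>>> {"op": "send_rows", "data": {"motion": [[0,0,0,13.5,0,20,-0.1],[0,0,0,0,0,40,-0.1],[0,0,0,0,0,40,-0.1],[0,0,0,0,0,40,-0.1],[0,0,0,0,0,16,-0.1],[0,0,0,0,0,7,-0.1],[0,0,0,0,0,3,-0.1],[0,0,0,0,0,0,-0.1],[0,0,0,0,0,0,1],[0,0,0,0,0,0,1]]}}

```text
time_s: 66.65
eef_pos: [0.6033, -0.0586, 0.0468]
eef_rot: [0.139, 0.056, 0.989, -0.008]
wrist_force: [-1.8, -0.4, 3.9]
opening: 0.353
grasp_force: 59.8
```

>>> {"op": "send_rows", "data": {"motion": [[0,0,0,0,0,0,1],[0,0,0,0,0,0,1],[0,0,0,0,0,0,1],[0,0,0,0,0,0,1],[0,0,0,0,0,0,1],[0,0,0,0,0,0,1],[0,0,0,0,0,-15,1],[0,0,0,0,0,-40,1],[0,0,0,0,0,-45,1],[0,0,0,0,0,-45,1]]}}

```text
time_s: 67.65
eef_pos: [0.562, -0.0538, 0.1861]
eef_rot: [0.138, 0.057, 0.989, -0.008]
wrist_force: [1.1, -0.3, -0.3]
opening: 0.359
grasp_force: 60.2
```

>>> {"op": "send_rows", "data": {"motion": [[0,8,0,0,0,-20,1],[0,8,0,0,0,0,1],[0,0,-8,0,0,0,1],[0,0,-8,0,0,0,1],[0,0,-8,0,0,0,1],[0,0,-8,0,0,0,1],[0,0,-5,0,0,0,1],[0,0,0,0,0,0,1],[0,0,0,0,0,0,1],[0,0,0,0,0,0,1]]}}

```text
time_s: 68.65
eef_pos: [0.5574, -0.0533, 0.2038]
eef_rot: [-0.0, -0.262, 0.965, 0.001]
wrist_force: [-0.3, -0.2, -0.9]
opening: 0.355
grasp_force: 60.3
```

```bash
python3 - <<'E'
from h import *
held(cam("wrist"),60);plan([.479,.281,.06],120.5)
E
```

```text
held end x 60.9 centre x 0.9  top z -12.3 y-range [-15.4  15.6] skew 0.1 deg
 turn [ 0.1 -0.  -0.1] shift-before-turn [-101.5  327.8  144.2] shift-after-turn [-102.1  327.8  143.7] q6 -2.41
```

>>> {"op": "send_rows", "data": {"motion": [[0,0,0,-12.7,41,0,1],[0,0,0,-12.7,41,0,1],[0,0,0,-12.7,41,0,1],[0,0,0,-12.7,41,0,1],[0,0,0,-12.7,41,0,1],[0,0,0,-12.7,41,0,1],[0,0,0,-12.7,41,0,1],[0,0,0,-12.7,41,10,1],[0,0,0,0,0,45,1],[0,0,0,0,0,45,1]]}}

```text
time_s: 69.7
eef_pos: [0.4792, 0.2832, 0.1044]
eef_rot: [0.002, -0.264, 0.965, 0.001]
wrist_force: [-0.1, 0.3, -1.5]
opening: 0.352
grasp_force: 60.3
```

>>> {"op": "send_rows", "data": {"motion": [[0,0,0,0,0,20,1],[0,0,0,0,0,0,1],[0,0,0,0,0,0,1],[0,0,0,0,0,0,1],[0,0,0,0,0,0,1],[0,0,0,0,0,0,1],[0,0,0,0,0,0,1],[0,0,0,0,0,0,1],[0,0,0,0,0,0,1],[0,0,0,0,0,0,1]]}}

```text
time_s: 70.7
eef_pos: [0.4785, 0.2811, 0.0841]
eef_rot: [-0.001, -0.263, 0.965, 0.001]
wrist_force: [0.7, -0.4, -0.9]
opening: 0.359
grasp_force: 60.3
```

```bash
python3 - <<'E'
from h import *
held(cam("wrist"),60);plan([.479,.281,.0145],120.5)
E
```

```text
held end x 60.9 centre x 0.9  top z -12.3 y-range [-15.3  15.6] skew 0.0 deg
 turn [ 0.1 -0.1 -0. ] shift-before-turn [-0.5 -0.5 69.5] shift-after-turn [-0.5 -0.3 69.5] q6 -1.79
```

>>> {"op": "send_rows", "data": {"motion": [[0,0,0,0,0,30,1],[0,0,0,0,0,22,1],[0,0,0,0,0,11,1],[0,0,0,0,0,5,1],[0,0,0,0,0,2,1],[0,0,0,0,0,0,1],[0,0,0,0,0,0,1],[0,0,0,0,0,0,1],[0,0,0,0,0,0,-0.15],[0,0,0,0,0,0,-0.15]]}}

```text
time_s: 71.75
eef_pos: [0.4786, 0.2813, 0.0144]
eef_rot: [-0.0, -0.263, 0.965, 0.001]
wrist_force: [-0.4, -0.5, -0.8]
opening: 0.573
grasp_force: 0.0
```

>>> {"op": "send_rows", "data": {"motion": [[0,0,0,0,0,0,-0.15],[0,0,0,0,0,0,-0.15],[0,0,0,0,0,-15,-0.15],[0,0,0,0,0,-45,-0.15],[0,0,0,0,0,-45,-0.15],[0,0,0,0,0,-45,-0.15],[0,0,0,0,0,-45,-0.4],[0,0,0,0,0,0,-0.4],[0,0,0,0,0,0,-0.4],[0,0,0,0,0,0,-0.4]]}}

```text
time_s: 72.75
eef_pos: [0.4779, 0.2807, 0.2084]
eef_rot: [-0.001, -0.263, 0.965, 0.001]
wrist_force: [-0.6, -0.5, -0.3]
opening: 0.698
grasp_force: 0.0
```

```bash
python3 - <<'E'
from h import *
bars(cam("wrist"),.015,.035);plan(deckp(82,70,130),83.45,0)
E
```

```text
bar c=(570.1,25.0) 92.9x57.6 ang 83.0 z 0.0302 [  0 107  82 101]
bar c=(494.4,216.6) 120.3x28.8 ang 31.5 z 0.0242 [229 121  42 135]
bar c=(477.8,281.5) 119.9x32.0 ang 30.5 z 0.0263 [304 143  37 132]
bar c=(441.8,581.0) 130.2x35.6 ang -22.7 z 0.0244 [526 284 114  67]
 turn [ 0.1 -0.2 37. ] shift-before-turn [  33.9 -290.9   37.7] shift-after-turn [-147.8 -252.7   38.2] q6 -1.79
```

>>> {"op": "send_rows", "data": {"motion": [[0,0,7.4,0,0,0,-0.4],[0,0,7.4,0,0,0,-0.4],[0,0,7.4,0,0,0,-0.4],[0,0,7.4,0,0,0,-0.4],[0,0,7.4,0,0,0,-0.4],[0,0,0,-24.6,-42,0,-0.4],[0,0,0,-24.6,-42,0,-0.4],[0,0,0,-24.6,-42,0,-0.4],[0,0,0,-24.6,-42,0,-0.4],[0,0,0,-24.6,-42,0,-0.4]]}}

```text
time_s: 73.8
eef_pos: [0.5764, 0.0566, 0.2068]
eef_rot: [-0.002, 0.057, 0.998, 0.001]
wrist_force: [0.5, 0.4, -0.3]
opening: 0.701
grasp_force: 0.0
```

>>> {"op": "send_rows", "data": {"motion": [[0,0,0,-24.6,-42,0,-0.4],[0,-8,0,0,0,0,-0.4],[0,-8,0,0,0,0,-0.4],[0,0,0,0,0,0,-0.4],[0,0,0,0,0,0,-0.4],[0,0,0,0,0,0,-0.4],[0,0,0,0,0,0,-0.4],[0,0,0,0,0,0,-0.4],[0,0,0,0,0,0,-0.4],[0,0,0,0,0,0,-0.4]]}}

```text
time_s: 74.8
eef_pos: [0.5969, 0.0138, 0.2087]
eef_rot: [0.138, 0.057, 0.989, -0.007]
wrist_force: [-0.2, 0.5, 0.0]
opening: 0.702
grasp_force: 0.0
```

```bash
python3 - <<'E'
from h import *
c=cam("wrist");ondeck(c);dplan(82,70.5,5)
E
```

```text
deck piece c=(81.4,71.3) 160.2x45.1 ang 0.1 top 19.0 lowend 1.6
 turn [ 0.1 -0.1  0. ] shift-before-turn [ 11.3  -0.9 162.3] shift-after-turn [ 11.6  -0.8 162.3] q6 -1.65
```

>>> {"op": "send_rows", "data": {"motion": [[0,0,0,11.5,0,20,-0.4],[0,0,0,0,0,40,-0.4],[0,0,0,0,0,40,-0.4],[0,0,0,0,0,36,-0.4],[0,0,0,0,0,16,-0.4],[0,0,0,0,0,7,-0.4],[0,0,0,0,0,3,-0.4],[0,0,0,0,0,0,-0.4],[0,0,0,0,0,0,1],[0,0,0,0,0,0,1]]}}

```text
time_s: 75.85
eef_pos: [0.6307, 0.01, 0.0516]
eef_rot: [0.139, 0.056, 0.989, -0.008]
wrist_force: [-2.1, 0.2, 4.5]
opening: 0.502
grasp_force: 61.6
```

>>> {"op": "send_rows", "data": {"motion": [[0,0,0,0,0,0,1],[0,0,0,0,0,0,1],[0,0,0,0,0,0,1],[0,0,0,0,0,0,1],[0,0,0,0,0,0,1],[0,0,0,0,0,0,1],[0,0,0,0,0,-15,1],[0,0,0,0,0,-40,1],[0,0,0,0,0,-45,1],[0,0,0,0,0,-45,1]]}}

```text
time_s: 76.85
eef_pos: [0.5894, 0.0146, 0.1907]
eef_rot: [0.138, 0.057, 0.989, -0.007]
wrist_force: [1.1, -0.7, -0.9]
opening: 0.506
grasp_force: 62.1
```

>>> {"op": "send_rows", "data": {"motion": [[0,8,0,0,0,-20,1],[0,8,0,0,0,0,1],[0,0,-8.2,0,0,0,1],[0,0,-8.2,0,0,0,1],[0,0,-8.2,0,0,0,1],[0,0,-8.2,0,0,0,1],[0,0,-8.2,0,0,0,1],[0,0,0,0,0,0,1],[0,0,0,0,0,0,1],[0,0,0,0,0,0,1]]}}

```text
time_s: 77.85
eef_pos: [0.5848, 0.0151, 0.2085]
eef_rot: [-0.0, -0.295, 0.956, 0.001]
wrist_force: [0.1, -0.2, -1.1]
opening: 0.503
grasp_force: 62.1
```

```bash
python3 - <<'E'
from h import *
held(cam("wrist"),80);plan([.408,.390,.07],124.5)
E
```

```text
held end x 81.7 centre x 1.7  top z -12.0 y-range [-21.8  22. ] skew 0.1 deg
 turn [ 0.1 -0.  -0.2] shift-before-turn [-65.5 409.1 139.1] shift-after-turn [-66.6 409.1 138.5] q6 -2.35
```

>>> {"op": "send_rows", "data": {"motion": [[0,0,0,-6.6,40.9,0,1],[0,0,0,-6.6,40.9,0,1],[0,0,0,-6.6,40.9,0,1],[0,0,0,-6.6,40.9,0,1],[0,0,0,-6.6,40.9,0,1],[0,0,0,-6.6,40.9,0,1],[0,0,0,-6.6,40.9,0,1],[0,0,0,-6.6,40.9,0,1],[0,0,0,-6.6,40.9,0,1],[0,0,0,-6.6,40.9,0,1]]}}

```text
time_s: 78.9
eef_pos: [0.4069, 0.3912, 0.2093]
eef_rot: [-0.0, -0.295, 0.955, 0.001]
wrist_force: [0.3, 0.6, -0.4]
opening: 0.506
grasp_force: 62.1
```

>>> {"op": "send_rows", "data": {"motion": [[0,0,0,0,0,40,1],[0,0,0,0,0,45,1],[0,0,0,0,0,40,1],[0,0,0,0,0,0,1],[0,0,0,0,0,0,1],[0,0,0,0,0,0,1],[0,0,0,0,0,0,1],[0,0,0,0,0,0,1],[0,0,0,0,0,0,1],[0,0,0,0,0,0,1]]}}

```text
time_s: 79.9
eef_pos: [0.4079, 0.39, 0.0846]
eef_rot: [-0.0, -0.296, 0.955, 0.001]
wrist_force: [-0.6, -1.3, -0.0]
opening: 0.507
grasp_force: 62.1
```

```bash
python3 - <<'E'
from h import *
held(cam("wrist"),80);plan([.408,.390,.014],124.5)
E
```

```text
held end x 81.5 centre x 1.5  top z -12.2 y-range [-21.8  21.9] skew 0.0 deg
 turn [ 0.1 -0.  -0. ] shift-before-turn [-0.3 -0.2 70.4] shift-after-turn [-0.3 -0.  70.4] q6 -1.62
```

>>> {"op": "send_rows", "data": {"motion": [[0,0,0,0,0,30,1],[0,0,0,0,0,22,1],[0,0,0,0,0,11,1],[0,0,0,0,0,5,1],[0,0,0,0,0,2.5,1],[0,0,0,0,0,0,1],[0,0,0,0,0,0,1],[0,0,0,0,0,0,1],[0,0,0,0,0,0,-0.4],[0,0,0,0,0,0,-0.4]]}}

```text
time_s: 80.95
eef_pos: [0.4078, 0.3901, 0.014]
eef_rot: [-0.0, -0.296, 0.955, 0.001]
wrist_force: [-0.2, -0.2, -0.1]
opening: 0.698
grasp_force: 0.0
```

>>> {"op": "send_rows", "data": {"motion": [[0,0,0,0,0,0,-0.4],[0,0,0,0,0,0,-0.4],[0,0,0,0,0,-15,-0.4],[0,0,0,0,0,-45,-0.4],[0,0,0,0,0,-45,-0.4],[0,0,0,0,0,-45,-0.4],[0,0,0,0,0,-45,-0.4],[0,0,0,0,0,0,-0.4],[0,0,0,0,0,0,-0.4],[0,0,0,0,0,0,-0.4]]}}

```text
time_s: 81.95
eef_pos: [0.4071, 0.3893, 0.2079]
eef_rot: [-0.001, -0.296, 0.955, 0.001]
wrist_force: [0.1, -0.0, -0.8]
opening: 0.698
grasp_force: 0.0
```

```bash
python3 - <<'E'
from h import *
c=cam("wrist");bars(c,.015,.035);save(c,"w9")
E
```

```text
bar c=(494.2,216.6) 120.3x30.1 ang 31.4 z 0.0240 [ 88 115  45 133]
bar c=(406.7,390.1) 160.5x45.0 ang 34.6 z 0.0253 [296 118  53 176]
bar c=(477.8,281.4) 120.2x33.2 ang 30.8 z 0.0261 [158 140  43 132]
```

View pics/w9.png

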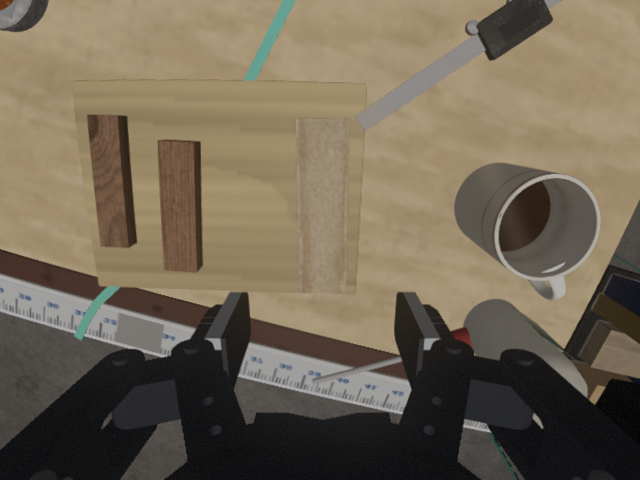

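All three pieces lie flat and apart on the board, at (110,180), (180,205) and (323,205). The gripper is clear of everything.

```bash
python3 -c "
from bench import ctrl
print(ctrl.hand_in())"
```

```text
the job is handed in; nothing more can be done
None
```

I handed the job in at about 82 s of the 210 s; it returned no verdict. By my measurements, all three pieces lay against the ledge with the pointer on the rib when I pressed the shutter fully in. The lamp is now off, the ring was not turned, and the pieces are flat and apart on the board.

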